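# Strip a pneumatic sandwich valve stack into its shadow-foam trays

### The job

The tie nuts are already off this valve stack: take it apart from the top down, one piece at a time, lifting each plate straight up off the two studs, and lay each piece upright and fully down in the foam recess cut for it: the solenoid valve in the white tray, the flow-control plate with the brass screws in the yellow, the regulator plate with the green knob in the green, the shut-off plate with the red knob in the red. Set the pieces down gently, never dropping or tipping them, and do not disturb the pressure gauge lying among the trays.

Things in the scene. Friction and masses are not known exactly. Their poses are not given: they have to be found in the camera images.
- base: Fixed foot of the stack: steel plate 84 (x) by 168 (y) mm, aluminium sub-base 52 by 140 mm on it, top at z 22 mm. Origin: centre of its underside, on the cart top. Two bare vertical tie studs 7 mm thick at y = +-51 mm reach up to z 94 mm. The stacked pieces have their origins above this one and their axes parallel to its. Yaw within 0.13 rad.
- solenoid_valve: Solenoid valve, loose, 0.38 kg: white body x -17 to 23, y -55 to 55, z 0 to 36 mm; black coil x -15 to 21, y 12 to 48, z 36 to 80, narrower top to z 109; small grey block at the -y end to z 66. Origin: underside, z up. Grip the coil across x at x 3, y 30, z 62 mm. Starts on top of the stack, underside 112 mm above the cart top, held by nothing.
- throttle_plate: Flow-control plate, loose, 0.3 kg: dark steel block 46 (x) by 124 (y) by 30 (z) mm. Origin: centre of underside, z up. A brass screw (nut 15 mm wide) sticks 15.5 mm out of each end, axis 12 mm up. Stud holes 11 mm wide at y = +-51 mm go through. Starts with underside 82 mm above the cart top, under the valve. Grip across x at mid-length, fingertips 4 mm or more above its underside.
- regulator_plate: Pressure-regulator plate, loose, 0.34 kg: bright aluminium block 46 (x) by 124 (y) by 30 (z) mm. Origin: centre of underside, z up. A green knob 26 mm thick sticks 32 mm out of its +y end, axis 15 mm up. Stud holes 11 mm wide at y = +-51 mm go through. Starts with underside 52 mm above the cart top, second from below. Grip across x at mid-length, fingertips 4 mm or more above its underside.
- shutoff_plate: Shut-off plate, loose, 0.32 kg: grey block 46 (x) by 124 (y) by 30 (z) mm. Origin: centre of underside, z up. A red knob 26 mm thick sticks 28 mm out of its -y end, axis 15 mm up. Stud holes 11 mm wide at y = +-51 mm go through. Starts with underside 22 mm above the cart top, lowest in the stack. Grip across x at mid-length, fingertips 4 mm or more above its underside.
- tray_white: Fixed shadow-foam tray for the solenoid valve: 3 mm white floor, black foam to z 13 mm; recess x -24 to 30, y -61 to 61 mm (6 mm play). Finger gaps 52 mm wide in mid-length of both long sides. Origin: centre of its length, on the cart top. Seated, the part's origin is at x 0, y 0, z 3 mm here, its x and y axes along the tray's. Yaw within 0.13 rad.
- tray_yellow: Fixed shadow-foam tray for the flow-control plate: 3 mm yellow floor, black foam to z 13 mm; recess 60 by 136 mm with a 27 mm wide notch at each end to y = +-83 mm (6 mm play). Finger gaps 52 mm wide in mid-length of both long sides. Origin: centre of its length, on the cart top. Seated, the part's origin is at x 0, y 0, z 3 mm here, its x and y axes along the tray's. Yaw within 0.13 rad.
- tray_green: Fixed shadow-foam tray for the regulator plate: 3 mm green floor, black foam to z 13 mm; recess 60 mm wide, y -84 to 52 mm, with a 39 mm wide knob notch on to y = 84 (6 mm play). Finger gaps 52 mm wide in mid-length of both long sides. Origin: centre of its length, on the cart top. Seated, the part's origin is at x 0, y -16, z 3 mm here, its x and y axes along the tray's. Yaw within 0.13 rad.
- tray_red: Fixed shadow-foam tray for the shut-off plate: 3 mm red floor, black foam to z 13 mm; recess 60 mm wide, y -54 to 82 mm, with a 39 mm wide knob notch on to y = -82 (6 mm play). Finger gaps 52 mm wide in mid-length of both long sides. Origin: centre of its length, on the cart top. Seated, the part's origin is at x 0, y +14, z 3 mm here, its x and y axes along the tray's. Yaw within 0.13 rad.
- gauge: Bystander: loose pressure gauge lying face up, 88 by 63 by 24 mm, black case, white dial, brass stem. Origin: centre of its underside. A blue-and-white roll of seal tape (61 mm across, 14 mm high) and a small brass nipple (40 mm high) lie beside it. Leave it alone.

How it is judged (in metres and radians):
On the way, in this order (a step that is already met when the one before it is completed fails the run):
1. the solenoid valve lies fully down in its white tray, released (x of solenoid_valve in the frame of tray_white between -0.012 and 0.012 m and y of solenoid_valve in the frame of tray_white between -0.012 and 0.012 m and z of solenoid_valve in the frame of tray_white below 0.007 m and angle between solenoid_valve's own z axis and vertical below 0.06 rad and angle between the y axis of solenoid_valve and the y axis of tray_white, either way round below 0.2 rad and linear speed of solenoid_valve below 0.02 m/s and contact force between solenoid_valve and the fingers below 0.3 N), for 0.2 s.
2. the flow-control plate lies fully down in its yellow tray, released (x of throttle_plate in the frame of tray_yellow between -0.012 and 0.012 m and y of throttle_plate in the frame of tray_yellow between -0.012 and 0.012 m and z of throttle_plate in the frame of tray_yellow below 0.007 m and angle between throttle_plate's own z axis and vertical below 0.06 rad and angle between the y axis of throttle_plate and the y axis of tray_yellow, either way round below 0.2 rad and linear speed of throttle_plate below 0.02 m/s and contact force between throttle_plate and the fingers below 0.3 N), for 0.2 s.
3. the regulator plate lies fully down in its green tray, released (x of regulator_plate in the frame of tray_green between -0.012 and 0.012 m and y of regulator_plate in the frame of tray_green between -0.028 and -0.004 m and z of regulator_plate in the frame of tray_green below 0.007 m and angle between regulator_plate's own z axis and vertical below 0.06 rad and angle between the y axis of regulator_plate and the y axis of tray_green, either way round below 0.2 rad and linear speed of regulator_plate below 0.02 m/s and contact force between regulator_plate and the fingers below 0.3 N), for 0.2 s.
4. the shut-off plate lies fully down in its red tray, released (x of shutoff_plate in the frame of tray_red between -0.012 and 0.012 m and y of shutoff_plate in the frame of tray_red between 0.002 and 0.026 m and z of shutoff_plate in the frame of tray_red below 0.007 m and angle between shutoff_plate's own z axis and vertical below 0.06 rad and angle between the y axis of shutoff_plate and the y axis of tray_red, either way round below 0.2 rad and linear speed of shutoff_plate below 0.02 m/s and contact force between shutoff_plate and the fingers below 0.3 N), for 0.2 s.
At the end, for the whole second after the job is handed in: Valve in the white tray, flow-control plate in the yellow, regulator plate in the green, shut-off plate in the red: each upright (0.06 rad), down on the floor (origin under 7 mm above the tray's), within 12 mm along and across and 0.2 rad of its place, at rest and released (all of step 1 and all of step 2 and all of step 3 and all of step 4); the robot touches nothing.
It fails at once if a piece is dropped (falls free of the fingers faster than 0.7 m/s) ((linear speed of solenoid_valve above 0.7 m/s and contact force between solenoid_valve and the fingers below 0.1 N) or (linear speed of throttle_plate above 0.7 m/s and contact force between throttle_plate and the fingers below 0.1 N) or (linear speed of regulator_plate above 0.7 m/s and contact force between regulator_plate and the fingers below 0.1 N) or (linear speed of shutoff_plate above 0.7 m/s and contact force between shutoff_plate and the fingers below 0.1 N)).
It fails at once if a piece is tipped by more than 0.6 rad (angle between any of solenoid_valve, throttle_plate, regulator_plate, shutoff_plate's own z axis and vertical above 0.6 rad).
It fails at once if the pressure gauge is pushed by more than 15 mm (distance of gauge from where it was at the start of the episode above 0.015 m).
It also fails if it takes over 93 s, if anything falls off the work surface, if the arm or the gripper's body presses on something with over 40 N, if the wrist force passes 120 N, or if a joint passes its speed limit or range.

### The arm

A 6-joint arm with a two-finger parallel gripper is mounted at the origin on a cart in front of the work surface, level with it; the furniture and walls round the work are solid. World frame = base frame: x ahead of the robot, y to its left, z up, the work surface at z = 0. Lengths are in mm, angles in rad, forces in N, time in s.
With the tool pointing down it reaches from about 350 to 875 mm from the base axis. Payload 4.2 kg.
Tool frame: the origin (TCP) lies at the very end of the fingers, on their centre line; the grasp point (between the pads) lies 19 mm behind it (env.hold_point_z is the distance from the TCP to the grasp point, in mm); z points along the fingers, y is the line along which they close (so a half turn about z gives the same grasp; the last joint's range is limited). The gripper opens to 87 mm and grips with 3 to 60 N. Pads are 19 mm wide; open, the fingers measure 117 mm over their backs; the gripper's body (75 mm by 190 mm) begins 51 mm behind the grasp point.
Start: joints at [1.4, 0.385, 0.008, 0, -1.194, -0.259], TCP at [260.397, 568.148, 222.55] pointing down, gripper open.
Joint ranges: [-3.14, 3.14], [-1.21, 2.06], [-1.07, 1.41], [-3.16, 2.05], [-2.99, -0.16], [-3.1, 3.1]. Speed limits (rad/s): [2.79, 2.79, 3.14, 3.14, 3.14, 3.14].

### API

Orientations are given as a unit quaternion [w, x, y, z].
In Python, from workcell import telemetry, cams, env gives the robot as it stands. The module is installed in compiled form; this text tells all that it offers.
- The arm moves only by the tool move_arm, never from a script. Its argument "targets" is a list that holds one entry, the list of rows, each a list of 7 numbers: the shift along the tool's x, y, z in mm, then the turn, a rotation vector about the tool's x, y, z in units of 8 degrees (1.0 is 8 degrees), then the finger opening in mm, from 0 to 87. A call has exactly 5 rows; each row shifts and turns the commanded pose from where the row before left it, along the tool's axes as they then stand; what a row does not reach is not made up. A row lasts 1/8 s, in which the tool goes at most 62.5 mm and 10.7 degrees, less where a joint would pass 70% of its speed; a pose out of reach is approached as far as the arm can. A call with a gripper value outside its range is refused whole. The fingers move at their own pace and stop on an object; "newtons" is the grip in N (left out, the last holds). Time passes only in rows, so rows that do not move let the fingers close, or fill a call up. It gives the time, the measured TCP pose, the force, the opening and the grip force at its end, in the units of the state.
- telemetry.observe(): the state, without advancing time (a new reading comes with each control period).
- cams.camera(name): name is "side" or "top" or "wrist"; returns (picture, depth): 384x512x3 uint8, blue, green, red; 384x512 float32, mm along the optical axis (not along the pixel's ray), 0 where there is no reading.
- cams.calibration(name): a dict with "intrinsics" (3x3 intrinsics, pixels), "dist" ([k1, k2, p1, p2, k3] as OpenCV has them; the pictures are not rectified), "xyz" and "attitude" of the camera in the world; the wrist camera has in their place "mount" (4x4, takes a point from camera to tool coordinates, whose origin is the TCP and whose axes are the flange's). Camera axes: x right, y down, z forward; pixel columns grow to the right and rows downward; lengths in mm; the calibration is good to about 2 mm. A picture is of the moment at which its call begins: read the wrist's pose just before it. calibration takes no time and is no camera call.
- env.hand_in(): hands the job in; it is judged then, once.
The state is a dict: "time_s": time; "joint_pos": joint angles; "dq": joint speeds; "joint_torque": joint torques, N m; "tcp_pos": TCP position; "tcp_rot": TCP orientation; "wrist_force": force on the tool from outside, world axes, zero at the start; "moment": the same for the moment, N m; "gripper_width": opening from 0.0 (shut) to 1.0 (fully open); "grasp_force": force on a finger pad.
Only numpy, scipy, OpenCV 4.12 (cv2) and the standard library are available. Lean on these libraries where they do the work, as an engineer would, in place of code of your own. Each camera call takes 0.05 s, during which the arm holds its last target. There are 200 camera calls.

## Working session

There is one attempt and no reset: what is moved stays moved. The work goes in short steps, Python scripts to look and compute and a tool call to move; the robot and the scene stay as the last step left them, time stands still between calls to the robot, and variables do not carry over. Pictures are saved under pics/ and viewed, at most 16 in all, crops included, and the job is handed in when it is done.

Besides the shell and the picture viewer there is one more tool, called after "Call:" in YAML: its name, and indented under it one key for each argument. move_arm: Moves the arm, as the interface text tells. Its arguments: {"type":"object","properties":{"targets":{"type":"array"},"newtons":{"type":"number"}},"required":["targets"]}

```bash
mkdir -p pics; cat > h.py <<'E'
import numpy as np,cv2
from scipy.spatial.transform import Rotation as R
from workcell import telemetry,cams,env
def rot(a):
    a=np.array(a,float)
    return a if a.shape==(3,3) else R.from_quat(a[[1,2,3,0]]).as_matrix()
def pose(name):
    c=cams.calibration(name); return c,rot(c['attitude']),np.array(c['xyz'],float)
def wpose(s):
    c=cams.calibration('wrist');M=np.array(c['mount']);Rt=rot(s['tcp_rot'])
    return c,Rt@M[:3,:3],Rt@M[:3,3]+np.array(s['tcp_pos'])
def rays(P,px):
    c,Rm,t=P
    u=cv2.undistortPoints(np.array(px,float).reshape(-1,1,2),np.array(c['intrinsics']),np.array(c['dist'],float)).reshape(-1,2)
    return np.c_[u,np.ones(len(u))]@Rm.T
def onz(P,px,z):
    d=rays(P,px);t=P[2];return t+d*((z-t[2])/d[:,2])[:,None]
def cloud(P,D):
    v,u=np.nonzero(D>=0);d=rays(P,np.c_[u,v]);return (P[2]+d*D.reshape(-1,1)).reshape(D.shape+(3,))
E
python3 - <<'E'
from h import *
s=telemetry.observe();print(s)
for n in('side','top','wrist'):
    c=cams.calibration(n);print(n,c)
    p,d=cams.camera(n);cv2.imwrite(f'pics/{n}0.png',p);np.savez(f'{n}0.npz',p=p,d=d)
E
```

```text
{'time_s': 0.0, 'joint_pos': array([ 1.39958825e+00,  3.85536229e-01,  6.63484403e-03, -5.09935262e-04,
       -1.19396395e+00, -2.58623330e-01]), 'dq': array([-2.84406345e-05,  8.72294155e-04, -2.16845513e-03,  1.00792100e-03,
       -7.50429056e-05,  2.36059302e-04]), 'joint_torque': array([ 1.12160615e-03, -3.90666068e+01,  1.87403083e+01,  4.21996325e+00,
        1.09042719e-02, -1.83983293e-04]), 'tcp_pos': array([260.16644057, 567.62583224, 221.47375902]), 'tcp_rot': array([ 1.04386798e-03,  9.76973760e-01, -2.13356853e-01, -1.91553086e-04]), 'wrist_force': array([-0.45306105, -0.7647124 , -0.58927733]), 'moment': array([-0.00855879, -0.01178485, -0.00091129]), 'grasp_force': 0.0, 'gripper_width': 0.9995608438448115}
side {'intrinsics': array([[376.75080842,   0.        , 257.30836109],
       [  0.        , 376.75080842, 197.7580692 ],
       [  0.        ,   0.        ,   1.        ]]), 'dist': array([0.03548764, 0.        , 0.        , 0.        , 0.        ]), 'xyz': array([185.53039204, 550.03713227, 626.85086209]), 'attitude': array([ 0.11063341, -0.22738022,  0.88105132,
[... 314 characters left out ...]
, 1180.64173483]), 'attitude': array([-0.05584943,  0.70600062, -0.70199672,  0.07513038])}
wrist {'intrinsics': array([[338.39556155,   0.        , 256.59129943],
       [  0.        , 338.39556155, 188.80566438],
       [  0.        ,   0.        ,   1.        ]]), 'dist': array([-0.04932573,  0.        ,  0.        ,  0.        ,  0.        ]), 'mount': array([[ 4.58659101e-04, -9.62764288e-01, -2.70341848e-01,
         7.38455999e+01],
       [ 9.99999731e-01,  2.86937786e-04,  6.74721748e-04,
        -6.65838399e-01],
       [-5.72026712e-04, -2.70342085e-01,  9.62764161e-01,
        -1.61757238e+02],
       [ 0.00000000e+00,  0.00000000e+00,  0.00000000e+00,
         1.00000000e+00]])}
```

View pics/top0.png

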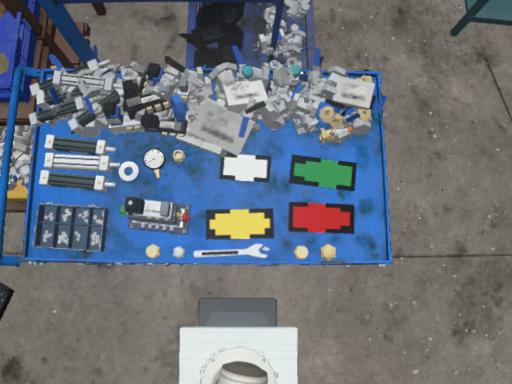

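View pics/side0.png

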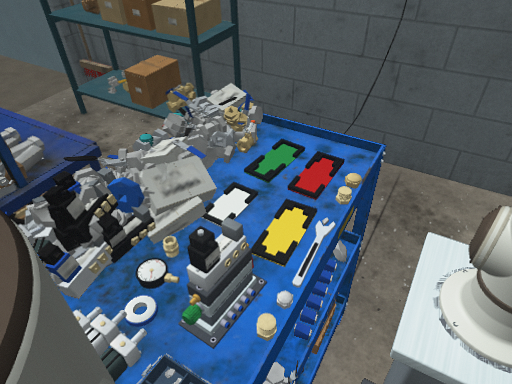

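The top view shows the stack at about (155,215), with its green knob toward +y on the left. The white tray is at (245,168), green at (323,172), yellow at (240,223) and red at (321,217). The gauge is at (153,158). The side view agrees: stack at (220,280), trays to its right.

```bash
cat > m.py <<'E'
from h import *
def masks(p):
    h=cv2.cvtColor(p,cv2.COLOR_BGR2HSV);H,S,V=[h[...,i].astype(int) for i in range(3)]
    return dict(white=(S<50)&(V>170),yellow=(H>20)&(H<34)&(S>150)&(V>120),green=(H>50)&(H<85)&(S>120)&(V>60),red=((H<6)|(H>174))&(S>150)&(V>100))
APX={'top':dict(white=(245,168),yellow=(240,223),green=(323,172),red=(321,217)),'side':dict(white=(231,204),yellow=(286,232),green=(275,160),red=(317,174))}
for n in('top','side'):
    z=np.load(n+'0.npz');P=pose(n);p=z['p']
    for k,m in masks(p).items():
        _,l,st,_=cv2.connectedComponentsWithStats(m.astype(np.uint8),connectivity=4)
        u,v=APX[n][k];L=l[v,u]
        if L==0: print(n,k,'miss',p[v,u]);continue
        cs,_=cv2.findContours((l==L).astype(np.uint8),cv2.RETR_EXTERNAL,cv2.CHAIN_APPROX_NONE)
        q=onz(P,max(cs,key=len)[:,0].astype(float),3.)[:,:2].astype(np.float32)
        a=np.nonzero(l==L);qa=onz(P,np.c_[a[1],a[0]].astype(float),3.)[:,:2];
        c=cv2.minAreaRect(q);w,V=np.linalg.eigh(np.cov(qa.T));y=V[:,1];y=y*np.sign(y[1])
        print(n,k,'rect',np.round(c[0],1),np.round(c[1],1),round(c[2],1),'centroid',qa.mean(0).round(1),'yaw',round(np.arctan2(-y[0],y[1]),3))
z=np.load('top0.npz');C=cloud(pose('top'),z['d']);
reg=(C[...,0]>150)&(C[...,0]<500)&(C[...,1]>60)&(C[...,1]<450)
for a,b in((210,230),(183,200),(140,156),(170,182)):
    m=reg&(C[...,2]>a)&(C[...,2]<b);q=C[m]
    if len(q)>5:
        c=cv2.minAreaRect(q[:,:2].astype(np.float32));print(a,b,len(q),q.mean(0).round(1),np.round(c[0],1),np.round(c[1],1),round(c[2],1))
m=reg&(C[...,2]<6)&(C[...,2]>-6);print('floor z',np.median(C[m][:,2]))
E
python3 m.py
```

```text
top white rect [632.7  42.3] [210.4 226.6] 22.2 centroid [635.1  15.9] yaw -0.702
top yellow miss [102 217 233]
top green rect [ 580.  -237.7] [168.9  80.6] 82.5 centroid [ 579.8 -243.3] yaw -0.121
top red rect [ 451.9 -229.9] [159.7  79. ] 89.1 centroid [ 451.3 -224.4] yaw -0.037
side white rect [591.5 -20.8] [113.9  75.5] 87.2 centroid [593.5 -19.4] yaw -0.079
side yellow rect [431.6  -6. ] [ 80.5 160.6] 1.1 centroid [432.4  -2.5] yaw 0.023
side green rect [ 578.2 -244.1] [161.6  80.7] 83.1 centroid [ 580. -248.] yaw -0.139
side red rect [ 449.4 -237.4] [154.7  80. ] 87.8 centroid [ 450.9 -228.7] yaw -0.031
210 230 154 [455.2 252.3 215.5] [452.2 253.4] [26.3 39.1] 83.9
183 200 71 [453.7 241.9 190.6] [453.3 248.8] [31.3 46.1] 63.7
140 156 365 [450.4 211.8 147.9] [453.5 221.1] [107.8  40.9] 84.0
170 182 143 [449.9 189.8 177.1] [453.1 218.7] [96.5 34.2] 85.5
floor z 0.3293409559630618
```

Call:
move_arm:
  targets:
    - [[0,0,-40,0,0,1.3,87],[0,0,-40,0,0,1.3,87],[0,0,-40,0,0,1.3,87],[0,0,-20,0,0,1.3,87],[0,0,0,0,0,1.3,87]]
  newtons: 20

```text
time_s: 0.78
tcp_pos: [260.6, 568.7, 364.7]
tcp_rot: [-0.002, 0.783, -0.622, -0.001]
wrist_force: [0.2, 1.4, -0.5]
gripper_width: 1.0
grasp_force: 0.0
```

```bash
cat >> h.py <<'E'
def plan(xyz,yaw,n=5,w=None):
    """rows to move so that the tool points down, tool x at angle yaw-pi/2"""
    s=telemetry.observe();Rc=rot(s['tcp_rot']);p=np.array(s['tcp_pos'])
    a=yaw-np.pi/2;x=np.array([np.cos(a),np.sin(a),0]);Z=np.array([0,0,-1.]);Rt=np.c_[x,np.cross(Z,x),Z]
    rv=R.from_matrix(Rc.T@Rt).as_rotvec();w=np.ones(n)/n if w is None else np.array(w)/sum(w)
    d=np.array(xyz)-p;Rk=Rc
    for k in w:
        print(np.round(Rk.T@(d*k),1).tolist(),np.round(rv*k/np.radians(8),2).tolist());Rk=Rk@R.from_rotvec(rv*k).as_matrix()
    print('from',p.round(1),'dist',np.linalg.norm(d).round(1))
E
python3 -c "
from h import *
plan([452,225,420],-.105,10,[.5,1,1.2,1.2,1.2,1.2,1.2,1.2,1,.5])"
```

```text
[18.5, -5.3, -2.8] [-0.0, 0.0, 0.12]
[36.9, -11.3, -5.5] [-0.0, 0.0, 0.23]
[43.8, -15.0, -6.6] [-0.0, 0.0, 0.28]
[43.2, -16.7, -6.6] [-0.0, 0.0, 0.28]
[42.5, -18.4, -6.6] [-0.0, 0.0, 0.28]
[41.7, -20.0, -6.6] [-0.0, 0.0, 0.28]
[40.9, -21.6, -6.6] [-0.0, 0.0, 0.28]
[40.0, -23.2, -6.5] [-0.0, 0.0, 0.28]
[32.6, -20.6, -5.4] [-0.0, 0.0, 0.23]
[15.9, -10.8, -2.7] [-0.0, 0.0, 0.12]
from [260.6 568.7 364.7] dist 397.2
```

Call:
move_arm:
  targets:
    - [[18.5,-5.3,-2.8,0,0,0.12,87],[36.9,-11.3,-5.5,0,0,0.23,87],[43.8,-15,-6.6,0,0,0.28,87],[43.2,-16.7,-6.6,0,0,0.28,87],[42.5,-18.4,-6.6,0,0,0.28,87]]

```text
time_s: 1.4
tcp_pos: [357.8, 394.2, 390.7]
tcp_rot: [0.0, 0.731, -0.683, 0.0]
wrist_force: [0.9, 0.2, 0.5]
gripper_width: 0.996
grasp_force: 0.0
```

Call:
move_arm:
  targets:
    - [[41.7,-20,-6.6,0,0,0.28,87],[40.9,-21.6,-6.6,0,0,0.28,87],[40,-23.2,-6.5,0,0,0.28,87],[32.6,-20.6,-5.4,0,0,0.23,87],[15.9,-10.8,-2.7,0,0,0.12,87]]

```text
time_s: 2.02
tcp_pos: [454.2, 222.8, 418.7]
tcp_rot: [-0.0, -0.671, 0.741, -0.0]
wrist_force: [-0.2, 0.6, -0.5]
gripper_width: 0.997
grasp_force: 0.0
```

```bash
cat > look.py <<'E'
import sys
from h import *
def look(tag,n='wrist'):
    s=telemetry.observe();p,d=cams.camera(n);cv2.imwrite(f'pics/{n}{tag}.png',p)
    P=wpose(s) if n=='wrist' else pose(n)
    return p,d,P,cloud(P,d)
if __name__=='__main__':
    for i in range(2): p,d,P,C=look(sys.argv[1])
    import pickle;pickle.dump((p,d,P,C),open(f'w{sys.argv[1]}.pkl','wb'))
    print(np.array(telemetry.observe()['tcp_pos']).round(1))
    reg=(C[...,0]>380)&(C[...,0]<530)&(C[...,1]>100)&(C[...,1]<340)
    for a,b in((210,230),(184,200),(140,156),(170,182)):
        q=C[reg&(C[...,2]>a)&(C[...,2]<b)]
        if len(q)>5:
            c=cv2.minAreaRect(q[:,:2].astype(np.float32));print(a,b,len(q),np.median(q,0).round(1),q[:,:2].min(0).round(1),q[:,:2].max(0).round(1),np.round(c[0],1),np.round(c[1],1),round(c[2],1))
E
python3 look.py 1
```

```text
[454.3 223.2 418.7]
210 230 641 [456.6 250.5 214.8] [440.8 237.2] [472.2 266.5] [456.4 252.2] [28.4 29.4] 84.1
184 200 252 [459.4 237.8 190.5] [438.3 232.9] [475.9 270.1] [457.4 250.9] [34.7 36. ] 83.6
140 156 1172 [453.5 212.  147.4] [428.1 167.2] [478.2 276.7] [453.5 221.9] [106.4  42.3] 84.4
170 182 555 [450.8 181.4 177. ] [433.2 169.6] [472.8 240.1] [451.8 204.2] [68.3 35.4] 83.7
```

View pics/wrist1.png

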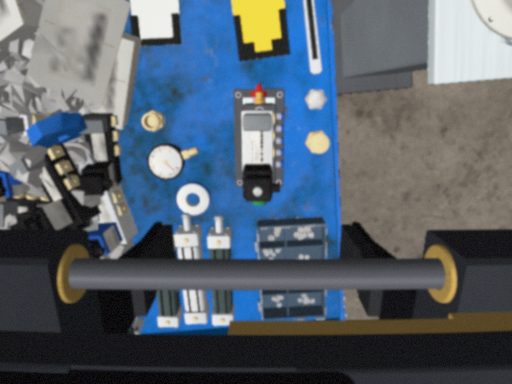

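The wrist view shows the stack upright at about (260,150): coil at (257,185), red knob at (258,92) and green knob at (258,203). The yaw is about -0.105, and the coil is at about (456.6, 252).

```bash
python3 -c "
from h import *
plan([456.6,252,157],-.105,10,[.6,1,1.2,1.3,1.3,1.1,1,.8,.5,.3])"
```

```text
[-1.9, 0.0, 17.3] [-0.0, -0.0, 0.0]
[-3.2, 0.1, 28.8] [-0.0, -0.0, 0.0]
[-3.8, 0.1, 34.5] [-0.0, -0.0, 0.0]
[-4.1, 0.1, 37.4] [-0.0, -0.0, 0.0]
[-4.1, 0.1, 37.4] [-0.0, -0.0, 0.0]
[-3.5, 0.1, 31.6] [-0.0, -0.0, 0.0]
[-3.2, 0.1, 28.8] [-0.0, -0.0, 0.0]
[-2.5, 0.1, 23.0] [-0.0, -0.0, 0.0]
[-1.6, 0.0, 14.4] [-0.0, -0.0, 0.0]
[-1.0, 0.0, 8.6] [-0.0, -0.0, 0.0]
from [454.3 223.2 418.7] dist 263.3
```

Call:
move_arm:
  targets:
    - [[-5,0,17.3,0,0,0,87],[-8,0.2,28.8,0,0,0,87],[-8,0.2,34.5,0,0,0,87],[-5,0.2,37.4,0,0,0,87],[-3,0.1,37.4,0,0,0,87]]

```text
time_s: 2.75
tcp_pos: [455.3, 254.7, 261.6]
tcp_rot: [-0.0, -0.672, 0.74, 0.0]
wrist_force: [0.3, 0.1, -0.1]
gripper_width: 1.0
grasp_force: 0.0
```

Call:
move_arm:
  targets:
    - [[0,0,31.6,0,0,0,87],[0,0,28.8,0,0,0,87],[0,0,23,0,0,0,87],[0,0,14.4,0,0,0,87],[0,0,8.6,0,0,0,87]]

```text
time_s: 3.38
tcp_pos: [455.7, 254.6, 156.1]
tcp_rot: [-0.0, -0.672, 0.741, -0.0]
wrist_force: [0.4, -1.3, 0.1]
gripper_width: 0.996
grasp_force: 0.0
```

Call:
move_arm:
  targets:
    - [[0,0,0,0,0,0,60],[0,0,0,0,0,0,35],[0,0,0,0,0,0,20],[0,0,0,0,0,0,20],[0,0,0,0,0,0,20]]
  newtons: 25

```text
time_s: 4.0
tcp_pos: [455.9, 254.7, 156.9]
tcp_rot: [0.0, -0.671, 0.741, 0.0]
wrist_force: [-0.4, -0.6, 1.2]
gripper_width: 0.513
grasp_force: 0.6
```

Call:
move_arm:
  targets:
    - [[0,0,0,0,0,0,20],[0,0,0,0,0,0,20],[0,0,0,0,0,0,20],[0,0,-2,0,0,0,20],[0,0,-5,0,0,0,20]]

```text
time_s: 4.62
tcp_pos: [455.1, 254.1, 162.7]
tcp_rot: [-0.001, -0.671, 0.741, 0.0]
wrist_force: [0.7, -0.1, -3.2]
gripper_width: 0.485
grasp_force: 24.9
```

```bash
python3 - <<'E'
from h import *
s=telemetry.observe();print(s['gripper_width'],s['grasp_force'],s['wrist_force'],s['moment'],s['tcp_pos'])
# tray estimates averaged, better white/yellow in top with local masks; wrist view shows none
z=np.load('top0.npz');p=z['p'];P=pose('top');h=cv2.cvtColor(p,cv2.COLOR_BGR2HSV)
print(h[223,240],h[168,245],h[172,323],h[217,321])
m0=np.zeros(p.shape[:2],np.uint8);m0[150:190,212:278]=1
for k,m,(u,v) in(('white',(h[...,1]<60)&(h[...,2]>140)&(m0>0),(245,168)),('yellow',(h[...,0]>18)&(h[...,0]<40)&(h[...,1]>100)&(h[...,2]>100),(240,223)),('green',(h[...,0]>50)&(h[...,0]<85)&(h[...,1]>100)&(h[...,2]>60),(323,172)),('red',((h[...,0]<8)|(h[...,0]>172))&(h[...,1]>120)&(h[...,2]>80),(321,217))):
    _,l=cv2.connectedComponents(m.astype(np.uint8),connectivity=4);L=l[v,u]
    a=np.nonzero(l==L);q=onz(P,np.c_[a[1],a[0]].astype(float),3.)[:,:2].astype(np.float32)
    c=cv2.minAreaRect(q);w,V=np.linalg.eigh(np.cov(q.T));y=V[:,1]*np.sign(V[1,1])
    print(k,np.round(c[0],1),np.round(c[1],1),round(c[2],1),'cent',q.mean(0).round(1),'yaw',round(np.arctan2(-y[0],y[1]),3))
E
```

```text
0.4847058116089536 24.914294409099966 [ 0.6862259  -0.11049604 -3.21129319] [ 0.16938001 -0.07497517 -0.01919854] [455.08131699 254.1174078  162.66524913]
[ 26 143 233] [ 83   4 234] [ 70 144 152] [  0 186 195]
white [599.1 -15.3] [123.8  88.3] 85.8 cent [595.9 -13.5] yaw -0.165
yellow [431.9  -0.6] [ 78.  169.8] 0.4 cent [ 4.328e+02 -2.000e-01] yaw 0.028
green [ 579.9 -237.6] [169.8  80.7] 82.8 cent [ 579.8 -242.9] yaw -0.13
red [ 452.  -229.9] [165.4  79.2] 89.2 cent [ 451.2 -224.7] yaw -0.029
```

```bash
python3 - <<'E'
from h import *
a=np.load('top0.npz')['p'][145:250,200:370];b=np.load('side0.npz')['p'][175:270,195:325]
a=cv2.resize(a,None,fx=4.5,fy=4.5,interpolation=cv2.INTER_NEAREST);cv2.imwrite('pics/ca.png',a)
P=pose('top');p=np.load('top0.npz')['p']
m=np.zeros(p.shape[:2],np.uint8);m[150:190,212:278]=1
for th in(150,190,215):
    k=((p.min(2)>th)&(m>0)).astype(np.uint8);_,l=cv2.connectedComponents(k,connectivity=4);a=np.nonzero(l==l[168,245])
    q=onz(P,np.c_[a[1],a[0]].astype(float),3.)[:,:2].astype(np.float32);c=cv2.minAreaRect(q)
    w,V=np.linalg.eigh(np.cov(q.T));y=V[:,1]*np.sign(V[1,1])
    print(th,len(q),np.round(c[0],1),np.round(c[1],1),round(c[2],1),'cent',q.mean(0).round(1),'yaw',round(np.arctan2(-y[0],y[1]),3))
P=pose('side');p=np.load('side0.npz')['p']
for th in(120,150,180):
    k=(p.min(2)>th).astype(np.uint8);_,l=cv2.connectedComponents(k,connectivity=4);a=np.nonzero(l==l[204,231])
    q=onz(P,np.c_[a[1],a[0]].astype(float),3.)[:,:2].astype(np.float32);c=cv2.minAreaRect(q)
    w,V=np.linalg.eigh(np.cov(q.T));y=V[:,1]*np.sign(V[1,1])
    print(th,len(q),np.round(c[0],1),np.round(c[1],1),round(c[2],1),'cent',q.mean(0).round(1),'yaw',round(np.arctan2(-y[0],y[1]),3))
E
```

```text
150 971 [599.2 -15. ] [123.2  87.8] 86.0 cent [595.6 -13.4] yaw -0.16
190 878 [593.  -13.9] [122.1  73.3] 89.7 cent [593.5 -14.4] yaw -0.064
215 845 [593.  -13.8] [116.6  73.2] 89.7 cent [593.3 -14.6] yaw -0.066
120 874 [590.4 -11.9] [ 83.7 141.2] 12.6 cent [589.4 -12.5] yaw 0.23
150 747 [592.4 -20.4] [114.9  76.6] 86.0 cent [593.2 -18.5] yaw -0.071
180 711 [592.9 -20.9] [113.9  73.5] 86.1 cent [593.7 -19.3] yaw -0.094
```

View pics/ca.png

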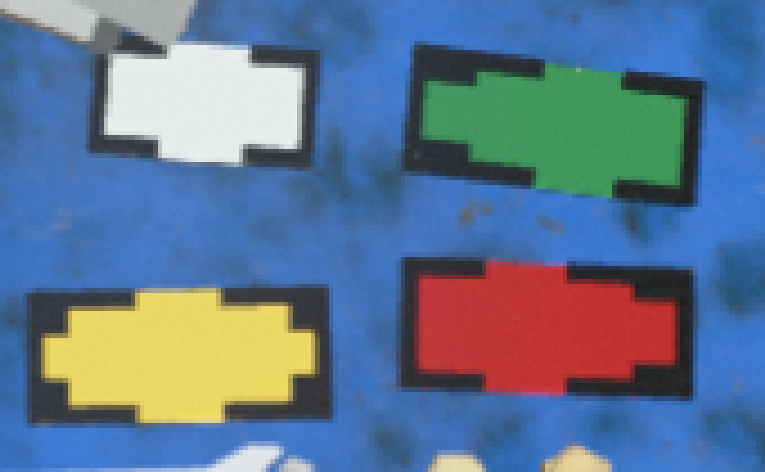

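The crop shows the trays sharply. A grey clutter panel leans close to the white tray's upper-left corner, at crop (110,30), so I need its height before bringing the gripper there.

```bash
python3 - <<'E'
from h import *
for n in('top','side'):
    C=cloud(pose(n),np.load(n+'0.npz')['d']).reshape(-1,3)
    print(n)
    for x in range(580,720,20):
        print(x,[int(np.max(q)) if len(q:=C[(C[:,0]>=x)&(C[:,0]<x+20)&(C[:,1]>=y)&(C[:,1]<y+20)][:,2]) else None for y in range(-100,120,20)])
plan([595.3,18.1,260],-.07,10,[.4,.8,1,1.2,1.2,1.2,1.2,1,.8,.4])
E
```

```text
top
580 [14, 15, 7, 7, 7, 7, 7, 18, 5, 3, 4]
600 [13, 16, 14, 6, 7, 74, 68, 59, 58, 4, 3]
620 [15, 15, 17, 5, 82, 82, 80, 76, 73, 56, 50]
640 [4, 4, 4, 3, 141, 143, 93, 88, 86, 81, 77]
660 [5, 1, 4, 105, 145, 139, 101, 97, 98, 93, 89]
680 [113, 101, 37, 174, 177, 111, 111, 110, 107, 101, 99]
700 [129, 161, 167, 174, 173, 116, 116, 123, 122, 115, 108]
side
580 [15, 14, 6, 6, 6, 6, 6, 15, 3, None, None]
600 [16, 16, 17, 6, 72, 72, 69, 63, 60, 2, 2]
620 [14, 15, 15, 5, 140, 83, 81, 78, 74, 58, 52]
640 [4, 3, 4, 3, 142, 142, 91, 88, 86, 81, 81]
660 [3, 2, None, 105, 143, 103, 101, 99, 97, 92, 91]
680 [115, 109, None, 173, 174, 111, 109, 108, 109, 107, 100]
700 [128, 161, 167, 173, 172, 115, 121, 124, 121, 112, 110]
[9.6, -7.1, -4.2] [0.0, -0.0, -0.01]
[19.2, -14.1, -8.5] [0.0, -0.0, -0.02]
[24.1, -17.6, -10.6] [0.0, -0.0, -0.02]
[29.0, -21.0, -12.7] [0.0, -0.0, -0.03]
[29.1, -20.9, -12.7] [0.0, -0.0, -0.03]
[29.1, -20.8, -12.7] [0.0, -0.0, -0.03]
[29.2, -20.7, -12.7] [0.0, -0.0, -0.03]
[24.4, -17.2, -10.6] [0.0, -0.0, -0.02]
[19.6, -13.7, -8.5] [0.0, -0.0, -0.02]
[9.8, -6.8, -4.2] [0.0, -0.0, -0.01]
from [455.1 254.1 162.7] dist 291.3
```

```bash
python3 - <<'E'
from h import *
Q=np.vstack([cloud(pose(n),np.load(n+'0.npz')['d']).reshape(-1,3) for n in('top','side')])
print('y   ',list(range(-100,100,8)))
for x in range(592,712,6):
    print(x,[int(np.max(q)) if len(q:=Q[(Q[:,0]>=x)&(Q[:,0]<x+6)&(Q[:,1]>=y)&(Q[:,1]<y+8)][:,2]) else -1 for y in range(-100,100,8)])
E
python3 - <<'E'
import cv2
a=cv2.imread('pics/side0.png')[130:270,110:310];cv2.imwrite('pics/cb.png',cv2.resize(a,None,fx=4,fy=4,interpolation=cv2.INTER_CUBIC))
E
```

```text
y    [-100, -92, -84, -76, -68, -60, -52, -44, -36, -28, -20, -12, -4, 4, 12, 20, 28, 36, 44, 52, 60, 68, 76, 84, 92]
592 [2, 14, 15, 6, 8, 5, 6, 7, 6, 5, 5, 6, 5, 5, 7, 7, 6, 7, 15, 18, 2, 2, 2, 3, 0]
598 [1, 13, 16, 6, 7, 7, 6, 6, 5, 5, 4, 7, 5, 6, 5, 4, 5, 5, 15, 15, 4, 4, 1, 2, 0]
604 [0, 16, 15, 4, 4, 5, 5, 6, 5, 6, 5, 4, 6, 7, 5, 6, 5, 5, 17, 14, 2, 4, 4, 3, 3]
610 [1, 13, 16, 16, 10, 11, 7, 5, 5, 6, 6, 5, 69, 74, 68, 8, 6, 5, 15, 15, 1, 3, 3, 1, 0]
616 [3, 14, 16, 15, 15, 15, 17, 13, 5, 5, 4, 5, 72, 73, 72, 69, 71, 17, 51, 63, 61, 2, 4, 3, 2]
622 [3, 15, 15, 15, 14, 15, 17, 14, 4, 5, 7, 7, 76, 77, 75, 73, 73, 71, 61, 64, 61, 62, 56, 53, 4]
628 [4, 4, 1, 1, 3, 5, 8, 2, 5, 4, 4, 80, 82, 79, 80, 76, 75, 74, 74, 73, 61, 60, 60, 55, 53]
634 [2, 2, 3, 4, 2, 4, 2, 3, 2, 3, 1, 140, 82, 81, 83, 81, 77, 78, 75, 76, 74, 73, 58, 56, 54]
640 [4, 1, 1, 3, 1, 4, 2, 2, 3, 2, 85, 142, 142, 138, 85, 86, 87, 83, 81, 79, 78, 76, 77, 57, 55]
646 [3, 3, 2, 3, 1, 2, 4, 1, 3, 3, 89, 142, 143, 139, 90, 88, 88, 86, 83, 81, 79, 79, 78, 78, 77]
652 [2, 2, 2, 3, 4, 3, 0, 1, 3, 2, 140, 140, 143, 92, 91, 93
[... 343 characters left out ...]
2, 2, 0, 2, 1, 1, 0, 2, 106, 107, 143, 143, 143, 103, 103, 101, 101, 99, 98, 97, 98, 96, 95, 95, 92]
682 [2, 3, 1, 4, 3, 4, 3, 0, 110, 142, 143, 142, 108, 108, 105, 105, 104, 104, 103, 101, 99, 100, 98, 98, 96]
688 [1, 113, 1, 2, 2, 3, 4, 4, 110, 142, 177, 173, 112, 108, 108, 109, 108, 105, 105, 104, 102, 103, 101, 99, 99]
694 [87, 113, 115, 89, 0, 0, 37, 45, 172, 174, 176, 175, 111, 111, 109, 111, 109, 108, 110, 108, 107, 108, 109, 107, 104]
700 [114, 121, 121, 111, 83, 3, 38, 170, 171, 174, 173, 168, 114, 113, 112, 112, 110, 111, 109, 109, 111, 110, 110, 108, 106]
706 [117, 119, 128, 118, 95, 25, 167, 169, 170, 172, 169, 136, 113, 114, 114, 114, 114, 111, 112, 116, 115, 111, 109, 108, 107]
```

View pics/cb.png

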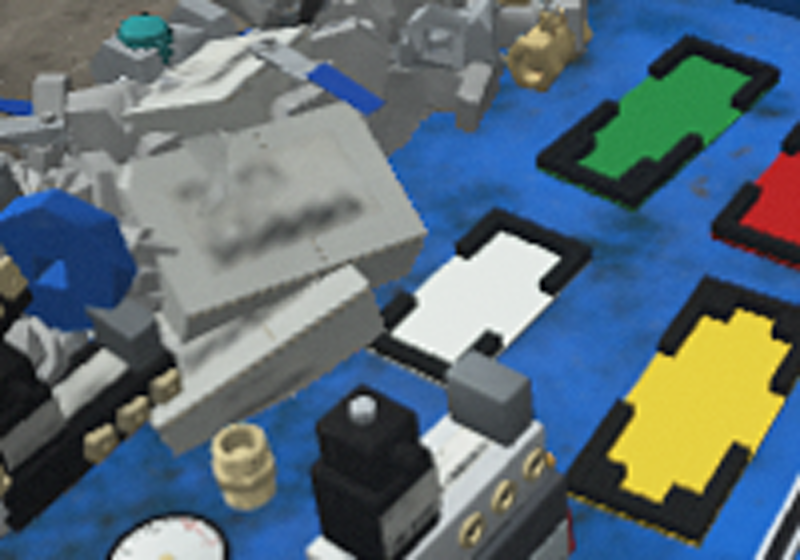

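The crop shows two stacked grey slabs leaning over the white tray's far-left corner, at (350,300) and (400,240). The lower slab's edge reaches x≈610 at z≈70, and the upper slab is about 142 high at x≥634. Laying the valve the other way round keeps the coil clear. I'll check how far the grey block extends.

```bash
python3 - <<'E'
from h import *
import pickle
C=pickle.load(open('w1.pkl','rb'))[3].reshape(-1,3)
c,s=np.cos(-.108),np.sin(-.108);o=np.array([450.5,222.2])
d=C[:,:2]-o;X=d[:,0]*c+d[:,1]*s;Y=-d[:,0]*s+d[:,1]*c
def ex(m,t): print(t,m.sum(),np.percentile(X[m],[0,2,50,98,100]).round(1),np.percentile(Y[m],[0,2,50,98,100]).round(1),np.median(C[m,2]).round(1))
ex((C[:,2]>174)&(C[:,2]<181)&(Y<0)&(Y>-70)&(abs(X)<40),'block top')
ex((C[:,2]>212)&(abs(X)<40)&(abs(Y)<70),'narrow')
ex((C[:,2]>143)&(C[:,2]<152)&(abs(X)<40)&(abs(Y)<70),'body')
ex((C[:,2]>187)&(C[:,2]<196)&(abs(X)<40)&(abs(Y)<70),'coil')
# slab edge in tray area
Q=np.vstack([cloud(pose(n),np.load(n+'0.npz')['d']).reshape(-1,3) for n in('top','side')])
for y in range(-12,60,6):
    q=Q[(Q[:,1]>=y)&(Q[:,1]<y+6)&(Q[:,0]<640)&(Q[:,0]>560)&(Q[:,2]>25)]
    if len(q): i=np.argsort(q[:,0])[:4];print(y,q[i][:,[0,2]].round(0).tolist(),'min z',q[:,2].min().round(0))
E
```

```text
block top 483 [-12.4 -12.2   4.3  20.8  20.9] [-51.1 -50.9 -41.7 -32.2 -32.1] 177.0
narrow 34619 [-40.  -39.4  -2.4  38.2  40. ] [-33.  -32.1 -24.7   8.2  44.4] 523.7
body 1158 [-16.6 -15.3   4.1  23.4  24.6] [-53.2 -52.9 -10.2  13.4  53. ] 147.4
coil 222 [-14.3 -14.1   7.4  21.7  21.7] [12.  12.3 16.4 45.2 46.7] 190.5
-12 [[631.0, 79.0], [636.0, 82.0], [636.0, 79.0], [638.0, 81.0]] min z 79.0
-6 [[619.0, 73.0], [623.0, 74.0], [625.0, 76.0], [627.0, 32.0]] min z 32.0
0 [[610.0, 65.0], [611.0, 67.0], [614.0, 68.0], [614.0, 66.0]] min z 26.0
6 [[610.0, 68.0], [612.0, 69.0], [612.0, 69.0], [613.0, 66.0]] min z 25.0
12 [[614.0, 67.0], [614.0, 69.0], [615.0, 67.0], [615.0, 67.0]] min z 27.0
18 [[617.0, 68.0], [617.0, 67.0], [618.0, 68.0], [618.0, 69.0]] min z 27.0
24 [[620.0, 66.0], [620.0, 68.0], [620.0, 68.0], [622.0, 66.0]] min z 31.0
30 [[621.0, 70.0], [622.0, 67.0], [622.0, 71.0], [623.0, 68.0]] min z 39.0
36 [[624.0, 68.0], [625.0, 70.0], [625.0, 70.0], [627.0, 68.0]] min z 29.0
42 [[617.0, 26.0], [618.0, 27.0], [623.0, 27.0], [626.0, 25.0]] min z 25.0
48 [[616.0, 49.0], [617.0, 46.0], [617.0, 40.0], [617.0, 51.0]] min z 27.0
54 [[617.0, 62.0], [617.0, 60.0], [617.0, 57.0], [617.0, 59.0]] min z 26.0
```

Call:
move_arm:
  targets:
    - [[0,0,2,0,0,0,20],[0,0,2,0,0,0,20],[0,0,1.6,0,0,0,20],[0,0,0,0,0,0,20],[0,0,0,0,0,0,50]]

```text
time_s: 5.25
tcp_pos: [456.3, 254.8, 158.5]
tcp_rot: [0.0, -0.671, 0.741, -0.0]
wrist_force: [-0.2, 0.0, -0.1]
gripper_width: 0.534
grasp_force: 0.3
```

Call:
move_arm:
  targets:
    - [[0,0,0,0,0,0,87],[0,0,0,0,0,0,87],[0,0,0,0,0,0,87],[1,0,-10,0,0,0,87],[1,0,-15,0,0,0,87]]

```text
time_s: 5.88
tcp_pos: [455.9, 252.5, 183.9]
tcp_rot: [-0.0, -0.671, 0.741, -0.0]
wrist_force: [0.1, 0.6, 0.6]
gripper_width: 0.981
grasp_force: 0.0
```

Call:
move_arm:
  targets:
    - [[0,0,-8,0,0,-0.6,87],[0,0,0,0,0,-1.3,87],[0,0,0,0,0,-1.3,87],[0,0,0,0,0,-1.3,87],[0,0,0,0,0,-1.3,87]]

```text
time_s: 6.5
tcp_pos: [456.2, 252.9, 192.4]
tcp_rot: [-0.001, 0.91, -0.414, 0.0]
wrist_force: [0.2, 0.7, -0.2]
gripper_width: 0.997
grasp_force: 0.0
```

Call:
move_arm:
  targets:
    - [[0,0,0,0,0,-1.3,87],[0,0,0,0,0,-1.3,75],[0,0,0,0,0,-1.3,60],[0,0,0,0,0,-1.3,60],[0,0,0,0,0,-0.25,60]]

```text
time_s: 7.12
tcp_pos: [456.1, 252.9, 192.2]
tcp_rot: [-0.001, 0.999, -0.049, 0.001]
wrist_force: [-0.5, 0.0, 0.6]
gripper_width: 0.703
grasp_force: 0.0
```

```bash
cat >> h.py <<'E'
def yaw_now():
    x=rot(telemetry.observe()['tcp_rot'])[:,0];return np.arctan2(x[1],x[0])+np.pi/2
E
python3 - <<'E'
from h import *
print(yaw_now())
from look import look
p,d,P,C=look('2','top')
C=C.reshape(-1,3)
q=C[(C[:,0]>380)&(C[:,0]<530)&(C[:,1]>130)&(C[:,1]<340)&(C[:,2]>140)&(C[:,2]<153)]
plan([456.6,251.9,157],np.pi/2-.105,5)
p,d,P,C=look('2','side')
E
```

```text
1.471815711539699
[0.1, 0.2, 7.0] [-0.0, -0.0, 0.01]
[0.1, 0.2, 7.0] [-0.0, -0.0, 0.01]
[0.1, 0.2, 7.0] [-0.0, -0.0, 0.01]
[0.1, 0.2, 7.0] [-0.0, -0.0, 0.01]
[0.1, 0.2, 7.0] [-0.0, -0.0, 0.01]
from [456.1 252.8 192. ] dist 35.0
```

View pics/side2.png

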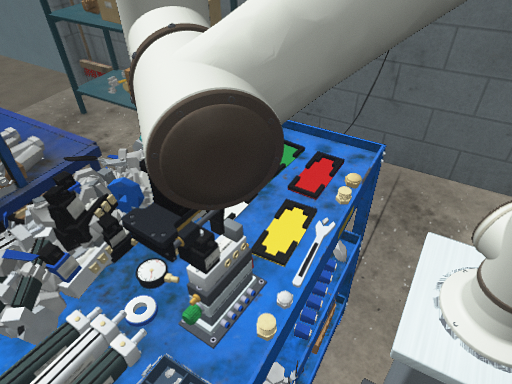

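The side view shows the valve still sitting on the stack at (205,245), with the gripper turned above it and the fingers along y.

Call:
move_arm:
  targets:
    - [[0.3,0.3,7,0,0,0,60],[0.2,0.3,9,0,0,0,60],[0,0.3,9,0,0,0,60],[0,0,7,0,0,0,60],[0,0,3,0,0,0,50]]

```text
time_s: 7.85
tcp_pos: [456.1, 251.5, 155.3]
tcp_rot: [0.0, 0.999, -0.049, -0.0]
wrist_force: [-0.1, 0.3, -0.4]
gripper_width: 0.642
grasp_force: 0.0
```

Call:
move_arm:
  targets:
    - [[0,0,0,0,0,0,30],[0,0,0,0,0,0,20],[0,0,0,0,0,0,20],[0,0,0,0,0,0,20],[0,0,0,0,0,0,20]]
  newtons: 25

```text
time_s: 8.48
tcp_pos: [456.5, 252.1, 156.4]
tcp_rot: [-0.0, 0.999, -0.049, 0.0]
wrist_force: [0.8, 2.4, 0.6]
gripper_width: 0.412
grasp_force: 25.0
```

Call:
move_arm:
  targets:
    - [[0,0,-3,0,0,0,20],[0,0,-8,0,0,0,20],[0,0,-15,0,0,0,20],[0,0,-20,0,0,0,20],[0,0,-20,0,0,0,20]]

```text
time_s: 9.1
tcp_pos: [456.2, 251.6, 223.6]
tcp_rot: [-0.0, 0.999, -0.049, 0.0]
wrist_force: [1.3, 0.5, -2.9]
gripper_width: 0.413
grasp_force: 25.0
```

```bash
python3 - <<'E'
from h import *
s=telemetry.observe();print(s['gripper_width'],s['grasp_force'],s['wrist_force'],s['tcp_pos'],yaw_now()-np.pi/2)
from look import look
p,d,P,C=look('3','top');C=C.reshape(-1,3)
q=C[(C[:,0]>380)&(C[:,0]<530)&(C[:,1]>130)&(C[:,1]<340)]
print(np.histogram(q[:,2],bins=range(0,330,12))[0])
E
```

```text
0.413228840735048 24.998789196833968 [ 1.31716721  0.50990025 -2.90229094] [456.2419096  251.62450488 223.5505755 ] -0.09896770547505085
[1187  209   38   70   40   29   30   33   58  237    0    0    0    0
    1   16   18   66   33   16   21    0    2   17    9  125  464]
```

```bash
cat >> h.py <<'E'
def spin(xyz,dyaw,n):
    """straight path, tool turned by dyaw (world) evenly"""
    s=telemetry.observe();Rk=rot(s['tcp_rot']);d=np.array(xyz)-np.array(s['tcp_pos'])
    w=np.r_[.3,.7,np.ones(n-4),.7,.3];w/=w.sum()
    for k in w: print((np.round(Rk.T@(d*k),1)+0).tolist(),round(-dyaw*k/np.radians(8),2));Rk=Rk@R.from_rotvec([0,0,-dyaw*k]).as_matrix()
E
python3 -c "
from h import *
spin([587.4,-44,230],-np.pi-.07+.099,20)"
```

```text
[2.6, 4.7, -0.1] 0.37
[6.7, 10.6, -0.1] 0.87
[11.4, 13.9, -0.2] 1.24
[13.6, 11.8, -0.2] 1.24
[15.4, 9.3, -0.2] 1.24
[16.8, 6.5, -0.2] 1.24
[17.6, 3.5, -0.2] 1.24
[18.0, 0.4, -0.2] 1.24
[17.8, -2.7, -0.2] 1.24
[17.0, -5.7, -0.2] 1.24
[15.8, -8.6, -0.2] 1.24
[14.1, -11.1, -0.2] 1.24
[12.0, -13.4, -0.2] 1.24
[9.5, -15.3, -0.2] 1.24
[6.7, -16.7, -0.2] 1.24
[3.8, -17.6, -0.2] 1.24
[0.7, -18.0, -0.2] 1.24
[-2.4, -17.8, -0.2] 1.24
[-3.8, -12.0, -0.1] 0.87
[-2.2, -4.9, -0.1] 0.37
```

Call:
move_arm:
  targets:
    - [[2.6,4.7,-1,0,0,0.37,20],[6.7,10.6,-1,0,0,0.87,20],[11.4,13.9,0,0,0,1.24,20],[13.6,11.8,0,0,0,1.24,20],[15.4,9.3,0,0,0,1.24,20]]

```text
time_s: 9.78
tcp_pos: [485.1, 185.3, 224.3]
tcp_rot: [-0.0, 0.922, -0.388, 0.0]
wrist_force: [0.1, 0.8, -2.3]
gripper_width: 0.412
grasp_force: 25.0
```

Call:
move_arm:
  targets:
    - [[16.8,6.5,0,0,0,1.24,20],[17.6,3.5,0,0,0,1.24,20],[18,0.4,0,0,0,1.24,20],[17.8,-2.7,0,0,0,1.24,20],[17,-5.7,0,0,0,1.24,20]]

```text
time_s: 10.4
tcp_pos: [521.0, 102.8, 224.3]
tcp_rot: [0.0, -0.674, 0.739, -0.0]
wrist_force: [-0.3, -0.2, -2.9]
gripper_width: 0.415
grasp_force: 25.0
```

Call:
move_arm:
  targets:
    - [[15.8,-8.6,0,0,0,1.24,20],[14.1,-11.1,0,0,0,1.24,20],[12,-13.4,0,0,0,1.24,20],[9.5,-15.3,0,0,0,1.24,20],[6.7,-16.7,0,0,0,1.24,20]]

```text
time_s: 11.02
tcp_pos: [556.7, 20.2, 224.3]
tcp_rot: [-0.0, -0.302, 0.953, -0.0]
wrist_force: [-0.3, -0.3, -4.7]
gripper_width: 0.411
grasp_force: 25.0
```

Call:
move_arm:
  targets:
    - [[3.8,-17.6,0,0,0,1.24,20],[0.7,-18,0,0,0,1.24,20],[-2.4,-17.8,0,0,0,1.24,20],[-3.8,-12,0,0,0,0.87,20],[-2.2,-4.9,0,0,0,0.37,20]]

```text
time_s: 11.65
tcp_pos: [585.0, -46.0, 224.0]
tcp_rot: [-0.0, 0.038, 0.999, -0.0]
wrist_force: [0.7, 0.8, -3.2]
gripper_width: 0.412
grasp_force: 25.0
```

```bash
python3 - <<'E'
from h import *
from look import look
p,d,P,C=look('4')
s=telemetry.observe();print(s['gripper_width'],s['grasp_force'],s['wrist_force'],np.round(s['tcp_pos'],1),yaw_now()+np.pi/2,s['joint_pos'].round(2))
E
```

```text
0.41107314076861634 24.999030204489827 [ 0.54604455  0.03607068 -3.18969161] [585.2 -46.2 224. ] 6.205581468980839 [ 0.2   0.32 -0.09  0.   -1.17 -1.85]
```

View pics/wrist4.png

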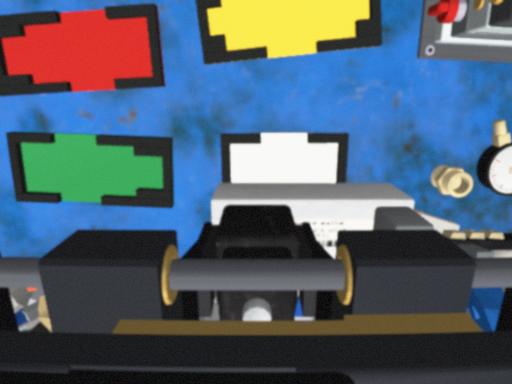

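The wrist view shows the white tray's near half at (285,160), just beyond the held valve. Its outer foam corners are at about (222,134) and (347,134). Green is at (95,168), red at (80,50) and yellow at (290,25), partly cut off.

```bash
cat > tr.py <<'E'
from h import *
import sys
s=telemetry.observe();P=wpose(s);p=cv2.imread('pics/wrist4.png')
def edge(r,a,b,ch=None):
    g=cv2.GaussianBlur(p,(3,3),0)[r].astype(float).sum(1);d=np.diff(g[a:b]);i=np.argmax(abs(d));return a+i+.5
for r in(158,166,174): 
    l,rr=edge(r,224,240),edge(r,330,346);q=onz(P,[[l,r],[rr,r]],13.);f=onz(P,[[l,r],[rr,r]],3.);print(r,l,rr,q[:,:2].round(1).tolist(),f[:,:2].round(1).tolist())
for c in(265,285,305):
    g=cv2.GaussianBlur(p,(3,3),0)[:,c].astype(float).sum(1);i=120+np.argmax(np.diff(g[120:150]))+.5;print('gap edge',c,i,onz(P,[[c,i]],3.)[0,:2].round(1))
for c in(240,330):
    g=cv2.GaussianBlur(p,(3,3),0)[:,c].astype(float).sum(1);i=125+np.argmin(np.diff(g[125:142]))+.5;j=138+np.argmax(np.diff(g[138:165]))+.5;print('foam outer',c,i,onz(P,[[c,i]],0.)[0,:2].round(1),'recess edge',j,onz(P,[[c,j]],13.)[0,:2].round(1))
from m import masks
E
python3 - <<'E'
import re
s=open('m.py').read();i=s.index('APX');open('m.py','w').write(s[:i])
E
cat >> tr.py <<'E'
for k in('green','red'):
    u,v={'green':(95,168),'red':(80,50)}[k]
    _,l=cv2.connectedComponents(masks(p)[k].astype(np.uint8),connectivity=4);a=np.nonzero(l==l[v,u])
    q=onz(P,np.c_[a[1],a[0]].astype(float),3.)[:,:2].astype(np.float32);c=cv2.minAreaRect(q)
    w,V=np.linalg.eigh(np.cov(q.T));y=V[:,1]*np.sign(V[1,1]);print(k,len(q),np.round(c[0],1),np.round(c[1],1),round(c[2],1),'yaw',np.arctan2(-y[0],y[1]).round(3))
E
python3 tr.py
```

```text
158 229.5 337.5 [[577.9, -75.6], [587.1, 44.8]] [[579.7, -76.6], [589.1, 47.1]]
166 229.5 336.5 [[587.0, -76.5], [596.1, 43.6]] [[589.0, -77.5], [598.4, 45.8]]
174 229.5 336.5 [[596.1, -77.4], [605.4, 43.4]] [[598.4, -78.4], [607.9, 45.7]]
gap edge 265 132.5 [553.8 -33.9]
gap edge 285 132.5 [555.5 -11.5]
gap edge 305 132.5 [557.2  10.9]
foam outer 240 133.5 [553.1 -62.2] recess edge 142.5 [561.5 -62.4]
foam outer 330 132.5 [559.7  39.7] recess edge 142.5 [569.1  36.8]
green 7329 [ 579.7 -239.2] [168.7  80.9] 82.4 yaw -0.127
red 9154 [ 451.2 -231.5] [163.6  80.6] 88.3 yaw -0.037
```

```bash
python3 - <<'E'
from h import *
s=telemetry.observe();P=wpose(s)
zt=s['tcp_pos'][2]-156.4+112+36
q=onz(P,[[213,184.5],[408,184.5],[290,184.5]],zt);print(zt,((q-np.array(s['tcp_pos']))@rot(s['tcp_rot'])).round(1))
plan([587.4,-45.2,60],-np.pi/2-.076,5)
E
```

```text
215.6393456906011 [[ 28.5 -22.1   8.4]
 [ 28.6  80.2   8.4]
 [ 28.5  18.    8.4]]
[-0.4, 0.3, 32.8] [-0.0, -0.0, -0.0]
[-0.4, 0.3, 32.8] [-0.0, -0.0, -0.0]
[-0.4, 0.2, 32.8] [-0.0, -0.0, -0.0]
[-0.4, 0.2, 32.8] [-0.0, -0.0, -0.0]
[-0.4, 0.2, 32.8] [-0.0, -0.0, -0.0]
from [585.2 -46.2 224. ] dist 164.1
```

```bash
python3 - <<'E'
from h import *
from look import look
s=telemetry.observe();p,d,P,C=look('5')
T=((C.reshape(-1,3)-np.array(s['tcp_pos']))@rot(s['tcp_rot'])).reshape(C.shape)
for v in(180,184,188,192,196,200,206,212,220): print(v,[T[v,u].round(0).tolist() for u in(207,222,300,350,400,408,420)])
E
```

```text
180 [[-24.0, -58.0, 225.0], [-21.0, -39.0, 212.0], [-23.0, 51.0, 223.0], [-24.0, 111.0, 227.0], [-23.0, 170.0, 224.0], [-23.0, 180.0, 224.0], [-24.0, 195.0, 225.0]]
184 [[-28.0, -58.0, 223.0], [21.0, -20.0, 37.0], [21.0, 27.0, 39.0], [21.0, 58.0, 38.0], [-28.0, 171.0, 224.0], [-28.0, 181.0, 224.0], [-28.0, 196.0, 224.0]]
188 [[-34.0, -58.0, 225.0], [21.0, -20.0, 29.0], [21.0, 26.0, 30.0], [21.0, 55.0, 29.0], [-34.0, 172.0, 225.0], [-34.0, 182.0, 226.0], [-33.0, 196.0, 224.0]]
192 [[-39.0, -59.0, 225.0], [21.0, -19.0, 20.0], [21.0, 25.0, 22.0], [21.0, 53.0, 21.0], [21.0, 82.0, 21.0], [-39.0, 183.0, 225.0], [-39.0, 197.0, 225.0]]
196 [[-44.0, -59.0, 224.0], [21.0, -18.0, 13.0], [21.0, 24.0, 13.0], [21.0, 51.0, 12.0], [21.0, 79.0, 13.0], [21.0, 83.0, 12.0], [-44.0, 198.0, 225.0]]
200 [[-49.0, -59.0, 224.0], [20.0, -18.0, 9.0], [20.0, 24.0, 9.0], [20.0, 50.0, 10.0], [20.0, 77.0, 9.0], [20.0, 82.0, 10.0], [-49.0, 199.0, 225.0]]
206 [[-56.0, -59.0, 225.0], [17.0, -18.0, 8.0], [17.0, 24.0, 9.0], [16.0, 51.0, 10.0], [18.0, 76.0, 5.0], [16.0, 82.0, 9.0], [-56.0, 200.0, 225.0]]
212 [[-65.0, -60.0, 227.0], [17.0, -17.0, -3.0], [13.0, 24.0, 8.0], [14.0, 50.0, 8.0], [18.0, 72.0, -4.0], [18.0, 76.0, -5.0], [-49.0, 179.0, 183.0]]
220 [[-74.0, -60.0, 224.0], [19.0, -15.0, -17.0], [9.0, 24.0, 9.0], [9.0, 51.0, 8.0], [18.0, 67.0, -15.0], [18.0, 71.0, -15.0], [18.0, 77.0, -15.0]]
```

```bash
python3 - <<'E'
import cv2
a=cv2.imread('pics/wrist5.png')[120:320,190:460];cv2.imwrite('pics/cc.png',cv2.resize(a,None,fx=2.9,fy=2.9,interpolation=cv2.INTER_CUBIC))
E
```

```text
(no output)
```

View pics/cc.png

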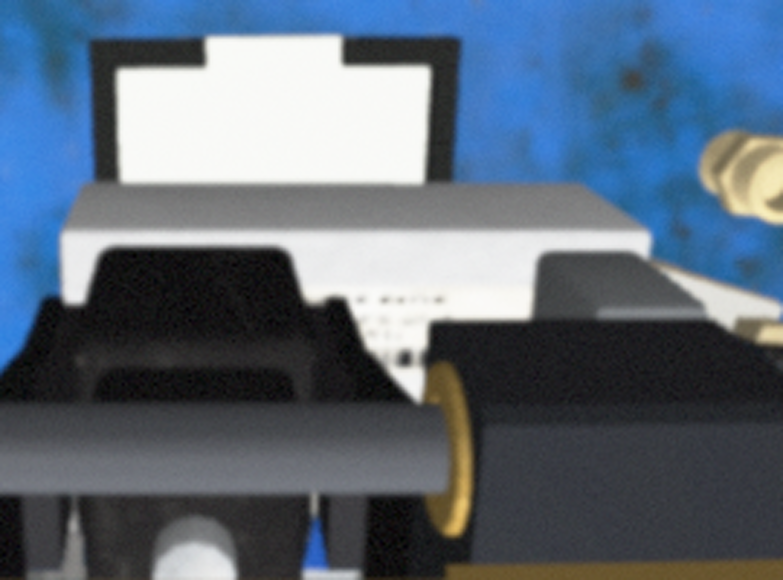

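The crop shows the valve held level, its front face 21 mm from the TCP, right over the tray recess. I'll lower it now.

Call:
move_arm:
  targets:
    - [[-1,0.6,15,0,0,0,20],[-0.7,0.4,28,0,0,0,20],[-0.3,0.2,32,0,0,0,20],[0,0,30,0,0,0,20],[0,0,25,0,0,0,20]]

```text
time_s: 12.38
tcp_pos: [586.0, -43.8, 91.8]
tcp_rot: [-0.001, 0.036, 0.999, -0.0]
wrist_force: [0.5, -0.4, -4.2]
gripper_width: 0.412
grasp_force: 25.0
```

Call:
move_arm:
  targets:
    - [[0,0,15,0,0,0,20],[0,0,9,0,0,0,20],[0,0,5,0,0,0,20],[0,0,3,0,0,0,20],[0,0,2,0,0,0,20]]

```text
time_s: 13.0
tcp_pos: [587.6, -44.1, 60.5]
tcp_rot: [0.001, 0.037, 0.999, 0.0]
wrist_force: [0.2, -0.4, -2.5]
gripper_width: 0.41
grasp_force: 25.0
```

Call:
move_arm:
  targets:
    - [[0,-0.5,3,0,0,0,20],[0,-0.5,3,0,0,0,20],[0,0,3,0,0,0,20],[0,0,2,0,0,0,20],[0,0,1.5,0,0,0,20]]

```text
time_s: 13.62
tcp_pos: [587.0, -45.1, 47.4]
tcp_rot: [-0.0, 0.037, 0.999, -0.0]
wrist_force: [-0.9, 1.6, 0.2]
gripper_width: 0.411
grasp_force: 25.0
```

Call:
move_arm:
  targets:
    - [[0,0,0.3,0,0,0,45],[0,0,0,0,0,0,55],[0,0,0,0,0,0,60],[0,0,0,0,0,0,60],[0,0,-5,0,0,0,60]]

```text
time_s: 14.25
tcp_pos: [586.8, -45.2, 52.1]
tcp_rot: [-0.0, 0.037, 0.999, -0.0]
wrist_force: [1.4, 0.5, -0.5]
gripper_width: 0.687
grasp_force: 0.0
```

Call:
move_arm:
  targets:
    - [[0,0,-10,0,0,0,60],[0,0,-25,0,0,0,60],[0,0,-40,0,0,0,60],[0,0,-45,0,0,0,60],[0,0,-40,0,0,0,60]]

```text
time_s: 14.88
tcp_pos: [587.2, -45.2, 215.0]
tcp_rot: [0.001, 0.037, 0.999, 0.0]
wrist_force: [0.6, -0.2, -1.2]
gripper_width: 0.687
grasp_force: 0.0
```

```bash
python3 - <<'E'
from h import *
from look import look
s=telemetry.observe();p,d,P,C=look('6');C=C.reshape(-1,3)
o=np.array([589.5,-15.3]);a=-.076
dd=C[:,:2]-o;X=dd[:,0]*np.cos(a)+dd[:,1]*np.sin(a);Y=-dd[:,0]*np.sin(a)+dd[:,1]*np.cos(a)
m=(C[:,2]>34)&(C[:,2]<46)&(abs(X)<45)&(abs(Y)<75)
print(m.sum(),np.percentile(X[m],[1,50,99]).round(1),np.percentile(Y[m],[1,50,99]).round(1),np.percentile(C[m,2],[10,50,90]).round(1))
for lo,hi in((-60,-30),(-30,0),(0,30),(30,60)):
    k=m&(Y>lo)&(Y<hi)
    if k.sum()>10: print(lo,np.median(C[k,2]).round(1),X[k].min().round(1))
print(s['tcp_pos'],s['joint_pos'].round(2))
# plan to stack look pose, unwind yaw
spin([449,224,300],np.pi/2+.076-.105,12)
E
```

```text
2191 [-21.2  -4.5  38.6] [-53.6  11.2  67.5] [37.3 38.5 39.8]
-60 38.3 -21.1
-30 38.5 -21.2
0 38.5 -21.3
30 38.6 -21.4
[587.20342373 -45.17154168 214.99564277] [ 0.2   0.33 -0.1   0.   -1.14 -1.84]
[4.8, 7.8, -2.4] -0.33
[10.3, 18.6, -5.6] -0.77
[11.8, 28.0, -8.1] -1.1
[7.3, 29.5, -8.1] -1.1
[2.7, 30.3, -8.1] -1.1
[-2.0, 30.3, -8.1] -1.1
[-6.6, 29.6, -8.1] -1.1
[-11.1, 28.3, -8.1] -1.1
[-15.3, 26.3, -8.1] -1.1
[-19.1, 23.6, -8.1] -1.1
[-15.8, 14.3, -5.6] -0.77
[-7.4, 5.3, -2.4] -0.33
```

View pics/wrist6.png

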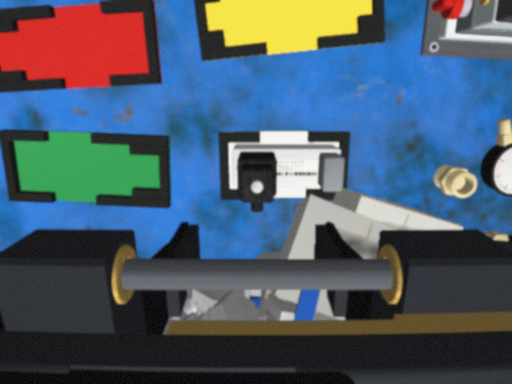

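The wrist view shows the valve seated flat in the white tray at (285,172), clear of the slab; its top is level at z 38.5. Next is the flow-control plate.

Call:
move_arm:
  targets:
    - [[4.8,7.8,-2.4,0,0,-0.33,87],[10.3,18.6,-5.6,0,0,-0.77,87],[11.8,28,-8.1,0,0,-1.1,87],[7.3,29.5,-8.1,0,0,-1.1,87],[2.7,30.3,-8.1,0,0,-1.1,87]]

```text
time_s: 15.55
tcp_pos: [529.6, 63.8, 243.6]
tcp_rot: [-0.001, -0.27, 0.963, 0.0]
wrist_force: [0.6, -0.4, 0.0]
gripper_width: 0.991
grasp_force: 0.0
```

Call:
move_arm:
  targets:
    - [[-2,30.3,-8.1,0,0,-1.1,87],[-6.6,29.6,-8.1,0,0,-1.1,87],[-11.1,28.3,-8.1,0,0,-1.1,87],[-15.3,26.3,-8.1,0,0,-1.1,87],[-19.1,23.6,-8.1,0,0,-1.1,87]]

```text
time_s: 16.18
tcp_pos: [460.3, 198.7, 284.2]
tcp_rot: [-0.001, -0.611, 0.792, 0.0]
wrist_force: [1.1, 0.3, -1.0]
gripper_width: 0.999
grasp_force: 0.0
```

Call:
move_arm:
  targets:
    - [[-15.8,14.3,-5.6,0,0,-0.77,87],[-7.4,5.3,-2.4,0,0,-0.33,87],[0,0,0,0,0,0,87],[0,0,0,0,0,0,87],[0,0,0,0,0,0,87]]

```text
time_s: 16.8
tcp_pos: [448.1, 224.4, 292.7]
tcp_rot: [-0.0, -0.667, 0.745, -0.0]
wrist_force: [-0.8, 0.2, -0.2]
gripper_width: 1.005
grasp_force: 0.0
```

```bash
cat > st.py <<'E'
import sys
from h import *
from look import look
def stack(tag,zt):
    s=telemetry.observe();p,d,P,C=look(tag);C=C.reshape(-1,3)
    q=C[(abs(C[:,0]-451)<60)&(abs(C[:,1]-222)<90)&(abs(C[:,2]-zt)<6)]
    c=cv2.minAreaRect(q[:,:2].astype(np.float32));print('top',len(q),np.median(q[:,2]).round(1),np.round(c[0],1),np.round(c[1],1),round(c[2],2))
    print('tcp',np.round(s['tcp_pos'],1),'yaw',yaw_now().round(3))
stack(sys.argv[1],float(sys.argv[2]))
E
python3 st.py 7 112
```

```text
top 5166 111.6 [451.7 222.7] [122.2  46.1] 84.57
tcp [448.1 224.4 292.7] yaw -0.11
```

View pics/wrist7.png

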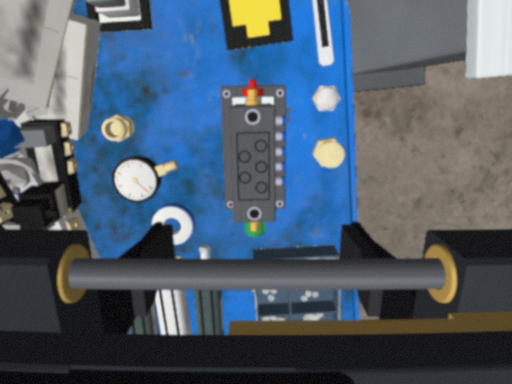

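The wrist view shows the valve gone and the flow-control plate on top of the stack at (253,160), seated level with its studs flush in the holes at (253,117) and (253,213).

Call:
move_arm:
  targets:
    - [[0.5,-1.3,25,0,0,-0.09,87],[0.4,-1.3,45,0,0,0,87],[0.4,-1.2,50,0,0,0,87],[0,0,40,0,0,0,87],[0,0,22,0,0,0,87]]

```text
time_s: 17.48
tcp_pos: [450.9, 222.2, 108.8]
tcp_rot: [-0.002, -0.672, 0.741, 0.0]
wrist_force: [0.2, -0.7, 0.2]
gripper_width: 0.998
grasp_force: 0.0
```

Call:
move_arm:
  targets:
    - [[0,0,14,0,0,0,87],[0,0,8,0,0,0,87],[0,0,1,0,0,0,70],[0,0,0,0,0,0,50],[0,0,0,0,0,0,40]]
  newtons: 30

```text
time_s: 18.1
tcp_pos: [452.1, 223.8, 88.8]
tcp_rot: [0.001, -0.672, 0.74, -0.0]
wrist_force: [0.1, 0.2, 0.1]
gripper_width: 0.742
grasp_force: 0.0
```

Call:
move_arm:
  targets:
    - [[0,0,0,0,0,0,35],[0,0,0,0,0,0,35],[0,0,0,0,0,0,35],[0,0,0,0,0,0,35],[0,0,0,0,0,0,35]]

```text
time_s: 18.73
tcp_pos: [451.7, 223.5, 88.3]
tcp_rot: [0.0, -0.672, 0.74, -0.0]
wrist_force: [-1.6, 0.0, 3.6]
gripper_width: 0.526
grasp_force: 30.0
```

Call:
move_arm:
  targets:
    - [[0,0,-3,0,0,0,35],[0,0,-6,0,0,0,35],[0,0,-10,0,0,0,35],[0,0,-18,0,0,0,35],[0,0,-20,0,0,0,35]]

```text
time_s: 19.35
tcp_pos: [451.5, 223.3, 145.8]
tcp_rot: [-0.0, -0.672, 0.74, 0.0]
wrist_force: [-0.9, 0.1, -3.7]
gripper_width: 0.527
grasp_force: 30.0
```

```bash
python3 - <<'E'
from h import *
s=telemetry.observe();print(s['wrist_force'],s['gripper_width'])
plan([432,0,145],.025,10,[.3,.7,1,1,1,1,1,1,.7,.3])
E
```

```text
[-0.92482685  0.10660094 -3.6935017 ] 0.5265437372628724
[8.4, -0.1, 0.0] [0.0, -0.0, -0.03]
[19.6, -0.1, 0.1] [0.0, -0.0, -0.08]
[28.0, 0.2, 0.1] [0.0, -0.0, -0.11]
[28.0, 0.6, 0.1] [0.0, -0.0, -0.11]
[28.0, 1.0, 0.1] [0.0, -0.0, -0.11]
[28.0, 1.4, 0.1] [0.0, -0.0, -0.11]
[28.0, 1.9, 0.1] [0.0, -0.0, -0.11]
[27.9, 2.3, 0.1] [0.0, -0.0, -0.11]
[19.5, 1.9, 0.1] [0.0, -0.0, -0.08]
[8.4, 0.9, 0.0] [0.0, -0.0, -0.03]
from [451.5 223.3 145.8] dist 224.1
```

Call:
move_arm:
  targets:
    - [[8.4,-0.1,-5,0,0,-0.03,35],[19.6,-0.1,0,0,0,-0.08,35],[28,0.2,0,0,0,-0.11,35],[28,0.6,0,0,0,-0.11,35],[28,1,0,0,0,-0.11,35]]

```text
time_s: 19.98
tcp_pos: [441.1, 110.3, 149.6]
tcp_rot: [-0.001, -0.695, 0.719, 0.0]
wrist_force: [-0.5, -0.1, -4.8]
gripper_width: 0.527
grasp_force: 30.0
```

Call:
move_arm:
  targets:
    - [[28,1.4,0,0,0,-0.11,35],[28,1.9,0,0,0,-0.11,35],[27.9,2.3,0,0,0,-0.11,35],[19.5,1.9,10,0,0,-0.08,35],[8.4,0.9,20,0,0,-0.03,35]]

```text
time_s: 20.6
tcp_pos: [432.0, -1.2, 120.0]
tcp_rot: [-0.001, 0.716, -0.698, 0.0]
wrist_force: [0.8, -0.0, -4.1]
gripper_width: 0.527
grasp_force: 30.0
```

```bash
python3 - <<'E'
from h import *
from look import look
s=telemetry.observe();p,d,P,C=look('8');t=np.array(s['tcp_pos']);T=((C-t)@rot(s['tcp_rot']))
print('tcp',t.round(1),yaw_now().round(3),s['gripper_width'])
h=cv2.cvtColor(p,cv2.COLOR_BGR2HSV)
p2,d2,P2,C2=look('8','side');
plan([432,0,60],.025,5)
a=np.hstack([p,p2]);cv2.imwrite('pics/cd.png',cv2.resize(a,(800,300)))
E
```

```text
tcp [432.   -1.2 120. ] 0.024 0.5266206497867942
[-0.3, -0.6, 11.6] [0.01, -0.0, -0.0]
[-0.3, -0.6, 11.6] [0.01, -0.0, -0.0]
[-0.3, -0.5, 11.6] [0.01, -0.0, -0.0]
[-0.3, -0.5, 11.6] [0.01, -0.0, -0.0]
[-0.3, -0.5, 11.6] [0.01, -0.0, -0.0]
from [429.5  -1.6 118. ] dist 58.1
```

View pics/cd.png

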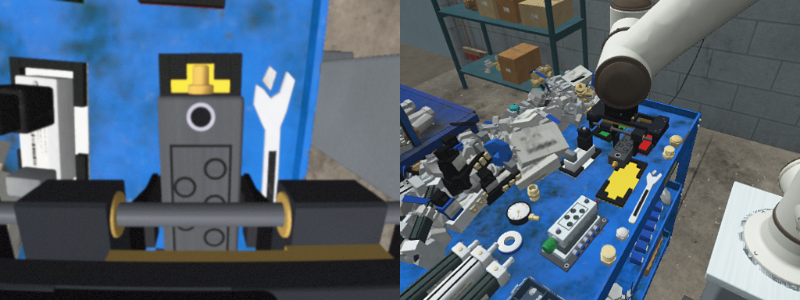

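The wrist picture (left) shows the plate held square over the yellow tray, with its screw over the end notch at (202,78). The side view shows the gripper above yellow and the rest of the stack intact.

```bash
python3 - <<'E'
from h import *
from m import masks
s=telemetry.observe();P=wpose(s);t=np.array(s['tcp_pos']);print(t.round(1),s['joint_pos'].round(4),s['dq'].round(3))
p=cv2.imread('pics/wrist8.png');m=masks(p)['yellow'].astype(np.uint8);m[130:]=0
ys,xs=np.nonzero(m)
for v in range(ys.min(),ys.max(),4):
    u=xs[ys==v]; 
    if len(u)>4:
        q=onz(P,[[u.min()-.5,v],[u.max()+.5,v]],3.);T=(q-t)@rot(s['tcp_rot']);print(v,u.min(),u.max(),q[:,:2].round(1).tolist(),T[:,:2].round(1).tolist())
E
```

```text
[429.5  -1.6 118. ] [ 0.3768  0.1726 -0.5937 -0.0012 -0.8109 -0.3517] [ 0.022 -0.02   0.048  0.02  -0.025 -0.016]
81 240 273 [[444.3, -84.9], [417.7, -85.6]] [[83.5, -13.5], [83.5, 13.2]]
85 238 274 [[445.9, -81.8], [416.8, -82.6]] [[80.5, -15.1], [80.5, 14.0]]
89 238 273 [[445.8, -78.8], [417.5, -79.5]] [[77.4, -15.1], [77.4, 13.2]]
93 238 273 [[445.8, -75.7], [417.4, -76.5]] [[74.4, -15.2], [74.4, 13.3]]
97 239 273 [[445.0, -72.7], [417.3, -73.4]] [[71.3, -14.4], [71.3, 13.3]]
101 220 292 [[460.0, -69.3], [402.0, -70.7]] [[68.2, -29.6], [68.2, 28.5]]
105 218 294 [[461.6, -66.1], [400.3, -67.6]] [[65.1, -31.2], [65.1, 30.1]]
109 218 294 [[461.7, -63.0], [400.1, -64.5]] [[62.0, -31.3], [62.0, 30.2]]
113 218 294 [[461.7, -59.9], [399.9, -61.4]] [[58.9, -31.4], [58.9, 30.3]]
117 219 293 [[460.9, -56.7], [400.6, -58.2]] [[55.7, -30.7], [55.7, 29.6]]
```

Call:
move_arm:
  targets:
    - [[0,0,10,0,0,0,35],[0,0,25,0,0,0,35],[0,0,25,0,0,0,35],[0,0,15,0,0,0,35],[0,0,8,0,0,0,35]]

```text
time_s: 21.32
tcp_pos: [432.6, 0.5, 36.5]
tcp_rot: [0.0, 0.717, -0.697, -0.0]
wrist_force: [-0.2, -0.2, -2.9]
gripper_width: 0.53
grasp_force: 30.0
```

```bash
python3 - <<'E'
from h import *
for i in range(3):
    s=telemetry.observe();print(np.round(s['tcp_pos'],2),yaw_now().round(3),s['wrist_force'].round(1))
    cams.camera('top')
E
```

```text
[432.56   0.51  36.52] 0.028 [-0.2 -0.2 -2.9]
[4.3216e+02 3.7000e-01 3.6000e+01] 0.027 [-0.2 -0.  -3.3]
[4.3233e+02 3.3000e-01 3.6640e+01] 0.027 [-0.4  0.7 -2.5]
```

Call:
move_arm:
  targets:
    - [[0.5,0,9,0,0,0,35],[0,0,8,0,0,0,35],[0,0,5,0,0,0,35],[0,0,3,0,0,0,35],[0,0,2,0,0,0,35]]

```text
time_s: 22.1
tcp_pos: [432.4, -0.4, 9.9]
tcp_rot: [0.0, 0.717, -0.698, 0.0]
wrist_force: [0.1, -0.4, -3.3]
gripper_width: 0.523
grasp_force: 30.0
```

Call:
move_arm:
  targets:
    - [[0,0,0.3,0,0,0,35],[0,0,0,0,0,0,35],[0,0,0,0,0,0,50],[0,0,0,0,0,0,62],[0,0,0,0,0,0,62]]

```text
time_s: 22.72
tcp_pos: [432.7, -0.3, 10.1]
tcp_rot: [-0.0, 0.717, -0.698, 0.0]
wrist_force: [-1.0, 0.1, 1.3]
gripper_width: 0.68
grasp_force: 0.0
```

Call:
move_arm:
  targets:
    - [[0,0,-8,0,0,0,68],[0,0,-20,0,0,0,70],[0,0,-40,0,0,0,75],[0,0,-50,0,0,0,87],[0,0,-50,0,0,0,87]]

```text
time_s: 23.35
tcp_pos: [432.0, -0.6, 180.0]
tcp_rot: [-0.0, 0.717, -0.698, 0.0]
wrist_force: [0.8, 0.6, 0.2]
gripper_width: 0.969
grasp_force: 0.0
```

```bash
cat > chk.py <<'E'
import sys
from h import *
from look import look
def chk(tag,o,a,ztop,n='wrist'):
    p,d,P,C=look(tag,n);C=C.reshape(-1,3);dd=C[:,:2]-np.array(o)
    X=dd[:,0]*np.cos(a)+dd[:,1]*np.sin(a);Y=-dd[:,0]*np.sin(a)+dd[:,1]*np.cos(a)
    m=(abs(C[:,2]-ztop)<9)&(abs(X)<32)&(abs(Y)<70)
    if m.sum()<20: print('none',m.sum());return
    print(m.sum(),'X',np.percentile(X[m],[1,99]).round(1),'Y',np.percentile(Y[m],[1,99]).round(1),'z',np.percentile(C[m,2],[5,50,95]).round(1))
    A=np.c_[X[m],Y[m],np.ones(m.sum())];print('slope',np.linalg.lstsq(A,C[m,2],rcond=None)[0][:2].round(3))
x=list(map(float,sys.argv[2:6]));chk(sys.argv[1],x[:2],x[2],x[3])
E
python3 chk.py 9 432.5 -0.8 .025 33
python3 -c "
from h import *
plan([449,224,285],-.097,5)"
```

```text
6177 X [-22.3  22.6] Y [-60.4  59. ] z [31.2 32.6 33.8]
slope [-0.001 -0.   ]
[-44.7, -4.1, -19.5] [-0.02, 0.0, 0.18]
[-44.8, -2.9, -19.5] [-0.02, 0.0, 0.18]
[-44.8, -1.7, -19.6] [-0.02, 0.0, 0.18]
[-44.9, -0.5, -19.6] [-0.02, 0.0, 0.18]
[-44.9, 0.6, -19.6] [-0.02, 0.0, 0.18]
from [4.364e+02 1.000e-01 1.868e+02] dist 244.8
```

Call:
move_arm:
  targets:
    - [[-25,-2.5,-15,0,0,0.1,87],[-45,-4,-22,0,0,0.18,87],[-57,-3,-25,0,0,0.25,87],[-57,-2,-22,0,0,0.22,87],[-41,0,-14,0,0,0.15,87]]

```text
time_s: 24.02
tcp_pos: [449.2, 226.6, 277.4]
tcp_rot: [0.001, -0.672, 0.741, -0.0]
wrist_force: [-0.0, -0.3, 0.0]
gripper_width: 1.002
grasp_force: 0.0
```

```bash
python3 -c "
from h import *
cams.camera('top');cams.camera('top');cams.camera('top')"; python3 st.py 10 82
```

```text
top 4982 81.5 [453.  237.1] [151.7  46.2] 84.58
tcp [449.2 226.  276.2] yaw -0.098
```

Call:
move_arm:
  targets:
    - [[1,-1,25,0,0,0,87],[1,-1,50,0,0,0,87],[1,-0.8,55,0,0,0,87],[0,0,43,0,0,0,87],[0,0,22,0,0,0,87]]

```text
time_s: 24.85
tcp_pos: [450.0, 218.2, 78.2]
tcp_rot: [-0.003, -0.671, 0.742, 0.0]
wrist_force: [0.8, -0.3, 0.1]
gripper_width: 0.998
grasp_force: 0.0
```

Call:
move_arm:
  targets:
    - [[0,0,14,0,0,0,87],[0,0,8,0,0,0,80],[0,0,1,0,0,0,60],[0,0,0,0,0,0,45],[0,0,0,0,0,0,35]]

```text
time_s: 25.48
tcp_pos: [452.0, 221.5, 58.5]
tcp_rot: [0.001, -0.671, 0.741, 0.0]
wrist_force: [0.8, 0.1, 0.9]
gripper_width: 0.661
grasp_force: 0.0
```

Call:
move_arm:
  targets:
    - [[0,0,0,0,0,0,35],[0,0,0,0,0,0,35],[0,0,0,0,0,0,35],[0,0,0,0,0,0,35],[0,0,0,0,0,0,35]]

```text
time_s: 26.1
tcp_pos: [451.7, 221.3, 58.2]
tcp_rot: [0.0, -0.671, 0.741, 0.0]
wrist_force: [-3.4, 0.6, 4.7]
gripper_width: 0.525
grasp_force: 30.0
```

Call:
move_arm:
  targets:
    - [[0,0,-3,0,0,0,35],[0,0,-6,0,0,0,35],[0,0,-12,0,0,0,35],[0,0,-18,0,0,0,35],[0,0,-22,0,0,0,35]]
  newtons: 40

```text
time_s: 26.72
tcp_pos: [451.5, 220.8, 119.5]
tcp_rot: [-0.0, -0.671, 0.741, 0.0]
wrist_force: [0.0, -0.2, -3.8]
gripper_width: 0.527
grasp_force: 40.0
```

```bash
python3 - <<'E'
from h import *
s=telemetry.observe();print(np.round(s['tcp_pos'],1),s['wrist_force'],s['gripper_width'])
Q=np.vstack([cloud(pose(n),np.load(n+'0.npz')['d']).reshape(-1,3) for n in('top','side')])
print('y',list(range(-350,-130,12)))
for x in range(612,716,8):
    print(x,[int(np.max(q)) if len(q:=Q[(Q[:,0]>=x)&(Q[:,0]<x+8)&(Q[:,1]>=y)&(Q[:,1]<y+12)][:,2]) else -1 for y in range(-350,-130,12)])
plan([577.6,-255.9,165],-.127,15,[.2,.6,1,1,1,1,1,1,1,1,1,1,.8,.4,.2])
E
```

```text
[451.5 220.8 119.5] [ 0.03951238 -0.20732951 -3.79246282] 0.5272411827340321
y [-350, -338, -326, -314, -302, -290, -278, -266, -254, -242, -230, -218, -206, -194, -182, -170, -158, -146, -134]
612 [3, 1, 0, 3, 15, 14, 6, 6, 5, 12, 15, 17, 16, 15, 16, 16, 16, 14, 3]
620 [4, 2, 4, 3, 2, 3, 5, 2, 2, 3, 14, 14, 14, 14, 15, 16, 17, 2, 2]
628 [2, 2, 2, 2, 3, 2, 6, 5, 3, 2, 2, 3, 6, 1, 2, 13, 14, 6, 2]
636 [2, 3, 3, 2, 3, 2, 3, 3, 3, 2, 4, 2, 1, 2, 3, 3, 5, 4, 2]
644 [2, 1, 3, 2, 2, 4, 1, 2, 2, 2, 1, 5, 3, 5, 4, 1, 4, 2, 3]
652 [3, 2, 4, 3, 2, 1, 3, 4, 3, 4, 4, 5, 5, 3, 2, 4, 3, 6, 3]
660 [5, 2, 2, 3, 24, 32, 37, 27, 28, 33, 4, 8, 2, 3, 3, 3, 3, 2, 3]
668 [3, 2, 4, 2, 53, 56, 50, 47, 46, 42, 37, 3, 4, 2, 2, 3, 2, 3, 3]
676 [60, 69, 65, 70, 57, 62, 56, 62, 48, 44, 41, 4, 71, 77, 3, 36, 3, 3, 2]
684 [91, 99, 94, 89, 68, 58, 97, 96, 99, 118, 44, 3, 83, 88, 59, 81, 59, 6, 3]
692 [98, 100, 95, 139, 128, 125, 106, 100, 121, 131, 130, 125, 89, 86, 92, 93, 71, 5, 3]
700 [94, 99, 141, 151, 145, 123, 112, 107, 135, 135, 129, 125, 87, 84, 95, 95, 71, 2, 3]
708 [93, 94, 84, 146, 137, 125, 106, 109, 134, 135, 133, 126, 107, 108, 94, 98, 77, 70, 3]
[7.6, -2.8, -0.7] [0.0, -0.0, 0.0]
[22.7, -8.5, -2.2] [0.0, -0.0, 0.01]
[37.8, -14.2, -3.7] [0.0, -0.0, 0.02]
[37.8, -14.3, -3.7] [0.0, -0.0, 0.02]
[37.8, -14.4, -3.7] [0.0, -0.0, 0.02]
[37.7, -14.5, -3.7] [0.0, -0.0, 0.02]
[37.7, -14.6, -3.7] [0.0, -0.0, 0.02]
[37.7, -14.7, -3.7] [0.0, -0.0, 0.02]
[37.6, -14.7, -3.7] [0.0, -0.0, 0.02]
[37.6, -14.8, -3.7] [0.0, -0.0, 0.02]
[37.6, -14.9, -3.7] [0.0, -0.0, 0.02]
[37.5, -15.0, -3.7] [0.0, -0.0, 0.02]
[30.0, -12.1, -3.0] [0.0, -0.0, 0.01]
[15.0, -6.1, -1.5] [0.0, -0.0, 0.01]
[7.5, -3.0, -0.7] [0.0, -0.0, 0.0]
from [451.5 220.8 119.5] dist 495.2
```

Call:
move_arm:
  targets:
    - [[3,-1,-15,0,0,0,35],[22.7,-8.5,-18,0,0,0,35],[37.8,-14.2,-12,0,0,0.02,35],[37.8,-14.3,0,0,0,0.02,35],[37.8,-14.4,0,0,0,0.02,35]]

```text
time_s: 27.35
tcp_pos: [489.7, 76.0, 164.2]
tcp_rot: [0.0, -0.668, 0.744, 0.0]
wrist_force: [0.9, 0.3, -3.4]
gripper_width: 0.523
grasp_force: 40.0
```

Call:
move_arm:
  targets:
    - [[37.7,-14.5,0,0,0,0.02,35],[37.7,-14.6,0,0,0,0.02,35],[37.7,-14.7,0,0,0,0.02,35],[37.6,-14.7,0,0,0,0.02,35],[37.6,-14.8,0,0,0,0.02,35]]

```text
time_s: 27.98
tcp_pos: [541.2, -119.4, 163.9]
tcp_rot: [-0.0, -0.663, 0.749, 0.0]
wrist_force: [0.7, -1.1, -4.2]
gripper_width: 0.525
grasp_force: 40.0
```

Call:
move_arm:
  targets:
    - [[37.6,-14.9,0,0,0,0.02,35],[37.5,-15,0,0,0,0.02,35],[30,-12.1,0,0,0,0.02,35],[17,-6.5,0,0,0,0.02,35],[10,-4.5,0,0,0,0,35]]

```text
time_s: 28.6
tcp_pos: [577.2, -256.2, 163.4]
tcp_rot: [-0.0, -0.658, 0.753, 0.0]
wrist_force: [-0.9, -0.1, -3.7]
gripper_width: 0.523
grasp_force: 40.0
```

```bash
python3 - <<'E'
from h import *
from m import masks
cams.camera('side');cams.camera('side')
s=telemetry.observe();P=wpose(s);t=np.array(s['tcp_pos']);p,d=cams.camera('wrist');cv2.imwrite('pics/wrist11.png',p)
C=cloud(P,d);T=(C-t)@rot(s['tcp_rot'])
print(t.round(1),yaw_now().round(3),s['gripper_width'],s['wrist_force'].round(1))
# held plate: -y end & level
m=(T[...,2]<0)&(T[...,2]>-40)&(T[...,0]>30)&(abs(T[...,1])<30);q=T[m];print('plate end',np.percentile(q[:,0],[95,99]).round(1),'y',np.percentile(q[:,1],[1,99]).round(1),np.linalg.lstsq(np.c_[q[:,0],np.ones(len(q))],q[:,2],rcond=None)[0].round(3))
k=masks(p)['green'].astype(np.uint8);k[200:]=0;ys,xs=np.nonzero(k)
for v in range(ys.min(),ys.max(),4):
    u=xs[ys==v]
    if len(u)>4: print(v,u.min(),u.max(),((onz(P,[[u.min()-.5,v],[u.max()+.5,v]],3.)-t)@rot(s['tcp_rot']))[:,:2].round(1).tolist())
plan([577.6,-255.9,60],-.127,5)
E
```

```text
[ 577.5 -256.   163.6] -0.132 0.5276566515463431 [-0.   0.6 -3.8]
plate end [60.4 61.8] y [-22.4  22.1] [  0.13  -28.626]
103 231 288 [[65.5, -24.2], [65.6, 29.6]]
107 223 288 [[61.9, -31.7], [61.9, 29.6]]
111 223 288 [[58.3, -31.8], [58.3, 29.7]]
115 223 288 [[54.6, -31.9], [54.6, 29.8]]
119 223 289 [[50.9, -32.0], [51.0, 30.8]]
[0.1, -0.1, 20.7] [0.0, 0.0, -0.01]
[0.1, -0.1, 20.7] [0.0, 0.0, -0.01]
[0.1, -0.1, 20.7] [0.0, 0.0, -0.01]
[0.1, -0.1, 20.7] [0.0, 0.0, -0.01]
[0.1, -0.1, 20.7] [0.0, 0.0, -0.01]
from [ 577.3 -255.3  163.6] dist 103.6
```

View pics/wrist11.png

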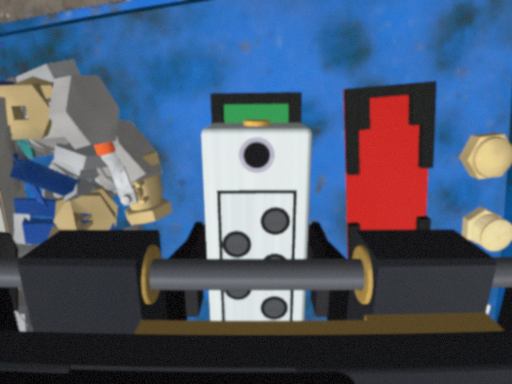

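The wrist view shows the regulator plate held over the green tray, whose far end shows at (255,110). The red tray is clear at (390,150). It's aligned to about 1 mm.

Call:
move_arm:
  targets:
    - [[0,-0.5,15,0,0,0,35],[0,-0.3,30,0,0,0,35],[0,-0.2,35,0,0,0,35],[0,0,28,0,0,0,35],[0,0,15,0,0,0,35]]

```text
time_s: 29.38
tcp_pos: [577.1, -254.6, 38.3]
tcp_rot: [-0.001, -0.659, 0.752, 0.002]
wrist_force: [-0.1, 0.4, -3.5]
gripper_width: 0.522
grasp_force: 40.0
```

```bash
python3 - <<'E'
from h import *
cams.camera('side')
s=telemetry.observe();P=wpose(s);t=np.array(s['tcp_pos']);p,d=cams.camera('wrist')
T=(cloud(P,d)-t)@rot(s['tcp_rot']);q=T[(abs(T[...,2]+24)<7)&(T[...,0]>25)&(T[...,0]<57)&(abs(T[...,1])<21)]
print(t.round(1),yaw_now().round(3),s['wrist_force'].round(1),len(q),np.linalg.lstsq(np.c_[q[:,:2],np.ones(len(q))],q[:,2],rcond=None)[0].round(3))
E
```

```text
[ 576.6 -254.5   37. ] -0.132 [-0.6 -0.4 -5. ] 7433 [ 2.0000e-03 -2.0000e-03 -2.3536e+01]
```

Call:
move_arm:
  targets:
    - [[0.5,-0.8,9,0,0,0,35],[0.5,-0.8,8,0,0,0,35],[0,0,5,0,0,0,35],[0,0,3,0,0,0,35],[0,0,2,0,0,0,35]]

```text
time_s: 30.1
tcp_pos: [580.0, -257.0, 13.7]
tcp_rot: [0.0, -0.659, 0.752, -0.0]
wrist_force: [-0.3, 0.1, -3.7]
gripper_width: 0.527
grasp_force: 40.0
```

Call:
move_arm:
  targets:
    - [[0,0,0.3,0,0,0,35],[0,0,0,0,0,0,35],[0,0,0,0,0,0,50],[0,0,0,0,0,0,60],[0,0,0,0,0,0,62]]

```text
time_s: 30.72
tcp_pos: [580.4, -257.1, 14.1]
tcp_rot: [0.0, -0.659, 0.752, -0.001]
wrist_force: [-0.2, 0.3, 0.4]
gripper_width: 0.683
grasp_force: 0.0
```

Call:
move_arm:
  targets:
    - [[0,0,-8,0,0,0,62],[0,0,-20,0,0,0,62],[0,0,-40,0,0,0,62],[0,0,-50,0,0,0,62],[0,0,-40,0,0,0,62]]

```text
time_s: 31.35
tcp_pos: [580.4, -257.2, 174.5]
tcp_rot: [0.001, -0.659, 0.752, -0.001]
wrist_force: [1.1, -0.6, -0.2]
gripper_width: 0.711
grasp_force: 0.0
```

```bash
python3 chk.py 12 577.9 -254.6 -.127 33
python3 -c "
from h import *
plan([450,226,270],-.097,15,[.3,.7,1,1,1,1,1,1,1,1,1,1,.7,.3,.1])"
```

```text
6481 X [-19.9  24.8] Y [-61.4  66.2] z [31.  32.5 33.8]
slope [ 0.001 -0.003]
[-11.5, 4.8, -2.3] [-0.0, -0.0, -0.01]
[-26.8, 11.2, -5.4] [-0.01, -0.0, -0.01]
[-38.3, 15.9, -7.7] [-0.01, -0.0, -0.02]
[-38.3, 15.8, -7.6] [-0.01, -0.0, -0.02]
[-38.4, 15.7, -7.6] [-0.01, -0.0, -0.02]
[-38.4, 15.6, -7.6] [-0.01, -0.0, -0.02]
[-38.5, 15.5, -7.6] [-0.01, -0.0, -0.02]
[-38.5, 15.4, -7.5] [-0.01, -0.0, -0.02]
[-38.6, 15.3, -7.5] [-0.01, -0.0, -0.02]
[-38.6, 15.2, -7.5] [-0.01, -0.0, -0.02]
[-38.6, 15.1, -7.4] [-0.01, -0.0, -0.02]
[-38.7, 15.0, -7.4] [-0.01, -0.0, -0.02]
[-27.1, 10.5, -5.2] [-0.01, -0.0, -0.01]
[-11.6, 4.5, -2.2] [-0.0, -0.0, -0.01]
[-3.9, 1.5, -0.7] [-0.0, -0.0, -0.0]
from [ 583.3 -258.4  180.9] dist 510.2
```

Call:
move_arm:
  targets:
    - [[-11.5,4.8,-5,0,0,0,70],[-26.8,11.2,-8,0,0,-0.01,87],[-38.3,15.9,-10,0,0,-0.02,87],[-38.3,15.8,-10,0,0,-0.02,87],[-38.4,15.7,-8,0,0,-0.02,87]]

```text
time_s: 32.02
tcp_pos: [535.4, -95.1, 211.7]
tcp_rot: [-0.001, -0.663, 0.749, 0.001]
wrist_force: [0.6, -0.0, 0.2]
gripper_width: 0.997
grasp_force: 0.0
```

Call:
move_arm:
  targets:
    - [[-38.4,15.6,-8,0,0,-0.02,87],[-38.5,15.5,-8,0,0,-0.02,87],[-38.5,15.4,-8,0,0,-0.02,87],[-38.6,15.3,-8,0,0,-0.02,87],[-38.6,15.2,-8,0,0,-0.02,87]]

```text
time_s: 32.65
tcp_pos: [481.2, 104.8, 251.7]
tcp_rot: [-0.001, -0.668, 0.744, 0.0]
wrist_force: [1.0, 1.7, -0.1]
gripper_width: 1.0
grasp_force: 0.0
```

Call:
move_arm:
  targets:
    - [[-38.6,15.1,-5,0,0,-0.02,87],[-38.7,15,-5,0,0,-0.02,87],[-27,10.5,0,0,0,-0.01,87],[-12,4.5,0,0,0,-0.01,87],[0,0,0,0,0,0,87]]

```text
time_s: 33.28
tcp_pos: [449.6, 224.1, 261.7]
tcp_rot: [-0.001, -0.671, 0.741, 0.0]
wrist_force: [1.0, -0.3, -0.3]
gripper_width: 0.997
grasp_force: 0.0
```

```bash
python3 -c "
from h import *
cams.camera('top');cams.camera('top');cams.camera('top')"; python3 st.py 13 52
```

```text
top 4549 51.5 [450.4 208.7] [150.2  46.1] 84.44
tcp [450.2 223.1 262.2] yaw -0.102
```

View pics/wrist13.png

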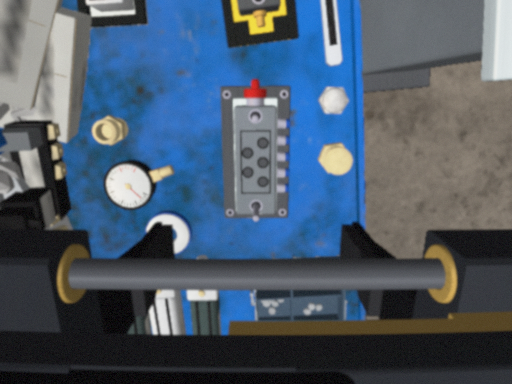

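The wrist view shows only the shut-off plate left on the studs at (255,155), with its red knob at (255,92). The base ports are at (282,125)–(282,190) on the -x side, so I'm checking their height before bringing a finger down there.

```bash
python3 - <<'E'
from h import *
s=telemetry.observe();P=wpose(s);p,d=cams.camera('wrist');C=cloud(P,d).reshape(-1,3)
a=-.096;dd=C[:,:2]-np.array([451.7,222.2]);X=dd[:,0]*np.cos(a)+dd[:,1]*np.sin(a);Y=-dd[:,0]*np.sin(a)+dd[:,1]*np.cos(a)
m=(abs(Y)<14)
for lo in range(-64,64,6):
    k=m&(X>=lo)&(X<lo+6)
    if k.sum(): print(lo,C[k,2].max().round(0),end='; ')
m=(abs(Y)<60)&(X<-27)&(X>-62);print(C[m,2].max())
plan([451.7,222.3,28.5],-.097,5)
E
```

```text
-64 2.0; -58 330.0; -52 346.0; -46 312.0; -40 20.0; -34 20.0; -28 52.0; -22 53.0; -16 54.0; -10 53.0; -4 54.0; 2 54.0; 8 53.0; 14 54.0; 20 53.0; 26 7.0; 32 7.0; 38 312.0; 44 351.0; 50 303.0; 56 1.0; 62 1.0; 376.3342035990696
[0.1, -0.3, 46.8] [0.0, -0.0, -0.01]
[0.1, -0.3, 46.8] [0.0, -0.0, -0.01]
[0.1, -0.3, 46.8] [0.0, -0.0, -0.01]
[0.1, -0.3, 46.8] [0.0, -0.0, -0.01]
[0.1, -0.3, 46.8] [0.0, -0.0, -0.01]
from [450.4 223.  262.4] dist 233.9
```

Call:
move_arm:
  targets:
    - [[0.3,-0.5,25,0,0,-0.04,87],[0.2,-0.5,50,0,0,0,87],[0,-0.4,55,0,0,0,87],[0,0,48,0,0,0,87],[0,0,24,0,0,0,87]]

```text
time_s: 34.15
tcp_pos: [450.7, 221.5, 57.9]
tcp_rot: [-0.002, -0.672, 0.74, 0.0]
wrist_force: [0.3, 0.8, 0.5]
gripper_width: 1.003
grasp_force: 0.0
```

Call:
move_arm:
  targets:
    - [[0,0,13,0,0,0,87],[0,0,9,0,0,0,87],[0,0,6,0,0,0,75],[0,0,2,0,0,0,60],[0,0,0,0,0,0,45]]

```text
time_s: 34.78
tcp_pos: [451.9, 223.5, 30.9]
tcp_rot: [0.0, -0.673, 0.74, -0.0]
wrist_force: [0.1, -0.4, -0.7]
gripper_width: 0.743
grasp_force: 0.0
```

Call:
move_arm:
  targets:
    - [[0,0,0,0,0,0,35],[0,0,0,0,0,0,35],[0,0,0,0,0,0,35],[0,0,0,0,0,0,35],[0,0,0,0,0,0,35]]

```text
time_s: 35.4
tcp_pos: [451.7, 223.5, 30.8]
tcp_rot: [0.0, -0.673, 0.74, -0.0]
wrist_force: [-1.7, 0.4, 4.7]
gripper_width: 0.525
grasp_force: 40.0
```

Call:
move_arm:
  targets:
    - [[0,0,-3,0,0,0,35],[0,0,-8,0,0,0,35],[0,0,-14,0,0,0,35],[0,0,-18,0,0,0,35],[0,0,-20,0,0,0,35]]

```text
time_s: 36.02
tcp_pos: [451.5, 223.2, 94.6]
tcp_rot: [0.0, -0.673, 0.74, 0.0]
wrist_force: [-1.0, -0.6, -4.3]
gripper_width: 0.528
grasp_force: 40.0
```

Call:
move_arm:
  targets:
    - [[0,0,-20,0,0,0,35],[0,0,-20,0,0,0,35],[0,0,-20,0,0,0,35],[0,0,-15,0,0,0,35],[0,0,-5,0,0,0,35]]

```text
time_s: 36.65
tcp_pos: [451.8, 223.5, 174.7]
tcp_rot: [0.001, -0.673, 0.74, 0.0]
wrist_force: [-0.6, 0.1, -3.9]
gripper_width: 0.528
grasp_force: 40.0
```

```bash
python3 -c "
from h import *
cams.camera('top');s=telemetry.observe();print(s['gripper_width'],s['wrist_force'])
plan([452.1,-215.6,170],-.034,15,[.2,.6,1,1,1,1,1,1,1,1,1,1,.8,.4,.2])"
```

```text
0.5243700113708902 [-0.05617202  0.10904416 -3.20694666]
[7.2, -0.7, 0.1] [-0.0, 0.0, -0.01]
[21.5, -2.0, 0.2] [-0.0, 0.0, -0.02]
[35.8, -3.3, 0.3] [-0.0, 0.0, -0.04]
[35.9, -3.1, 0.3] [-0.0, 0.0, -0.04]
[35.9, -2.9, 0.3] [-0.0, 0.0, -0.04]
[35.9, -2.8, 0.3] [-0.0, 0.0, -0.04]
[35.9, -2.6, 0.3] [-0.0, 0.0, -0.04]
[35.9, -2.4, 0.4] [-0.0, 0.0, -0.04]
[35.9, -2.2, 0.4] [-0.0, 0.0, -0.04]
[35.9, -2.0, 0.4] [-0.0, 0.0, -0.04]
[35.9, -1.9, 0.4] [-0.0, 0.0, -0.04]
[36.0, -1.7, 0.4] [-0.0, 0.0, -0.04]
[28.8, -1.2, 0.3] [-0.0, 0.0, -0.03]
[14.4, -0.5, 0.1] [-0.0, 0.0, -0.01]
[7.2, -0.3, 0.1] [-0.0, 0.0, -0.01]
from [451.8 223.5 174.6] dist 439.1
```

Call:
move_arm:
  targets:
    - [[7.2,-0.7,0,0,0,-0.01,35],[21.5,-2,0,0,0,-0.02,35],[35.8,-3.3,0,0,0,-0.04,35],[35.9,-3.1,0,0,0,-0.04,35],[35.9,-2.9,0,0,0,-0.04,35]]

```text
time_s: 37.33
tcp_pos: [450.8, 84.0, 172.8]
tcp_rot: [-0.001, -0.68, 0.733, 0.0]
wrist_force: [0.0, -0.2, -3.3]
gripper_width: 0.525
grasp_force: 40.0
```

Call:
move_arm:
  targets:
    - [[35.9,-2.8,0,0,0,-0.04,35],[35.9,-2.6,0,0,0,-0.04,35],[35.9,-2.4,0,0,0,-0.04,35],[35.9,-2.2,0,0,0,-0.04,35],[35.9,-2,0,0,0,-0.04,35]]

```text
time_s: 37.95
tcp_pos: [451.1, -95.6, 172.9]
tcp_rot: [-0.001, -0.691, 0.723, 0.001]
wrist_force: [1.2, -0.3, -3.6]
gripper_width: 0.523
grasp_force: 40.0
```

Call:
move_arm:
  targets:
    - [[35.9,-1.9,0,0,0,-0.04,35],[36,-1.7,0,0,0,-0.04,35],[28.8,-1.2,0,0,0,-0.03,35],[14.4,-0.5,0,0,0,-0.01,35],[7.2,-0.3,0,0,0,-0.01,35]]

```text
time_s: 38.58
tcp_pos: [452.5, -216.7, 173.0]
tcp_rot: [-0.0, -0.697, 0.717, 0.001]
wrist_force: [0.1, 0.9, -3.4]
gripper_width: 0.524
grasp_force: 40.0
```

```bash
python3 - <<'E'
from h import *
from m import masks
for i in range(4): cams.camera('side')
s=telemetry.observe();P=wpose(s);t=np.array(s['tcp_pos']);p,d=cams.camera('wrist');cv2.imwrite('pics/wrist14.png',p)
T=(cloud(P,d)-t)@rot(s['tcp_rot']);q=T[(abs(T[...,2]+21)<7)&(T[...,0]>25)&(T[...,0]<55)&(abs(T[...,1])<21)]
print(t.round(1),yaw_now().round(3),s['wrist_force'].round(1),np.linalg.lstsq(np.c_[q[:,:2],np.ones(len(q))],q[:,2],rcond=None)[0].round(3))
k=masks(p)['red'].astype(np.uint8);C=cloud(P,d);k[(C[...,2]>60)]=0;ys,xs=np.nonzero(k)
for v in range(ys.min(),ys.max(),4):
    u=xs[ys==v]
    if len(u)>4: print(v,u.min(),u.max(),((onz(P,[[u.min()-.5,v],[u.max()+.5,v]],3.)-t)@rot(s['tcp_rot']))[:,:2].round(1).tolist())
E
```

```text
[ 453.2 -215.4  173.4] -0.027 [-0.2 -0.1 -3.4] [ 4.0000e-03 -1.0000e-03 -2.0983e+01]
68 240 270 [[97.2, -16.0], [97.2, 12.9]]
72 239 281 [[93.6, -17.0], [93.6, 23.2]]
76 239 281 [[90.0, -17.0], [90.0, 23.3]]
100 228 291 [[68.1, -27.8], [68.1, 33.2]]
104 228 291 [[64.4, -27.9], [64.4, 33.3]]
108 228 291 [[60.6, -27.9], [60.7, 33.4]]
112 228 291 [[56.9, -28.0], [56.9, 33.5]]
116 228 291 [[53.1, -28.1], [53.1, 33.6]]
```

View pics/wrist14.png

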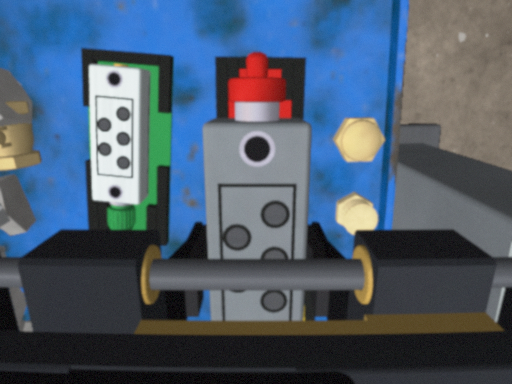

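The wrist view shows the shut-off plate level over the red tray, with its knob at (258,90) over the notch. The regulator is seated in green at (125,140).

Call:
move_arm:
  targets:
    - [[0,0.8,15,0,0,0.05,35],[0,0.6,30,0,0,0,35],[0,0.4,35,0,0,0,35],[0,0,32,0,0,0,35],[0,0,18,0,0,0,35]]

```text
time_s: 39.45
tcp_pos: [451.0, -214.9, 42.0]
tcp_rot: [-0.001, -0.695, 0.719, 0.001]
wrist_force: [-0.1, -0.2, -3.1]
gripper_width: 0.524
grasp_force: 40.0
```

```bash
python3 -c "
from h import *
for i in range(3): cams.camera('side')
plan([451.4,-215.4,11.8],-.034,5,[9,8,6,4,2])"
```

```text
[0.1, -0.0, 9.7] [0.0, 0.0, 0.0]
[0.1, -0.0, 8.6] [0.0, 0.0, 0.0]
[0.0, -0.0, 6.5] [0.0, 0.0, 0.0]
[0.0, -0.0, 4.3] [0.0, 0.0, 0.0]
[0.0, -0.0, 2.2] [0.0, 0.0, 0.0]
from [ 451.4 -215.2   43. ] dist 31.2
```

Call:
move_arm:
  targets:
    - [[0.1,0,9.7,0,0,0,35],[0.1,0,8.6,0,0,0,35],[0,0,6.5,0,0,0,35],[0,0,3.5,0,0,0,35],[0,0,2,0,0,0,35]]

```text
time_s: 40.22
tcp_pos: [451.6, -216.1, 13.0]
tcp_rot: [-0.0, -0.695, 0.719, 0.0]
wrist_force: [0.0, 0.6, -3.0]
gripper_width: 0.525
grasp_force: 40.0
```

Call:
move_arm:
  targets:
    - [[0,0,0.5,0,0,0,35],[0,0,0,0,0,0,35],[0,0,0,0,0,0,35],[0,0,0,0,0,0,35],[0,0,0,0,0,0,35]]

```text
time_s: 40.85
tcp_pos: [451.6, -216.0, 12.7]
tcp_rot: [0.0, -0.695, 0.719, -0.0]
wrist_force: [0.4, -0.5, -3.9]
gripper_width: 0.527
grasp_force: 40.0
```

Force still shows the full weight, so it's about 1 mm above the floor. I'll ease it down before releasing.

Call:
move_arm:
  targets:
    - [[0,0,0.5,0,0,0,35],[0,0,0.5,0,0,0,35],[0,0,0,0,0,0,35],[0,0,0,0,0,0,50],[0,0,0,0,0,0,62]]

```text
time_s: 41.48
tcp_pos: [452.2, -216.1, 12.0]
tcp_rot: [0.0, -0.695, 0.719, -0.001]
wrist_force: [0.4, -0.5, -0.5]
gripper_width: 0.62
grasp_force: 0.0
```

Call:
move_arm:
  targets:
    - [[0,0,0,0,0,0,62],[0,0,0,0,0,0,62],[0,0,-8,0,0,0,62],[0,0,-25,0,0,0,62],[0,0,-40,0,0,0,62]]

```text
time_s: 42.1
tcp_pos: [450.6, -215.9, 84.9]
tcp_rot: [-0.001, -0.695, 0.719, 0.001]
wrist_force: [-0.3, 0.2, 0.9]
gripper_width: 0.712
grasp_force: 0.0
```

Call:
move_arm:
  targets:
    - [[0,0,-45,0,0,0,62],[0,0,-45,0,0,0,62],[0,0,-25,0,0,0,62],[0,0,-5,0,0,0,62],[0,0,0,0,0,0,62]]

```text
time_s: 42.72
tcp_pos: [451.0, -215.8, 204.1]
tcp_rot: [-0.0, -0.695, 0.719, 0.0]
wrist_force: [-0.6, -0.4, -0.4]
gripper_width: 0.709
grasp_force: 0.0
```

```bash
python3 - <<'E'
from h import *
for i in range(2): cams.camera('side')
E
python3 chk.py 15 452.1 -216.8 -.034 33
python3 - <<'E'
from h import *
from look import look
p,d,P,C=look('16','side');C=C.reshape(-1,3)
for n,o,z in(('valve',(589,-15),39),('thr',(432,-1),33),('reg',(578,-255),33),('shut',(452,-217),33)):
    m=(abs(C[:,0]-o[0])<15)&(abs(C[:,1]-o[1])<40)&(abs(C[:,2]-z)<9);print(n,m.sum(),np.median(C[m,2]) if m.sum() else '')
print(telemetry.observe()['wrist_force'])
E
```

```text
5579 X [-22.9  21.9] Y [-66.9  59.6] z [30.7 32.5 33.8]
slope [-0.     0.007]
valve 129 40.39653778073705
thr 339 34.337015072977465
reg 170 34.70557443430681
shut 207 34.7834596361663
[0.29651785 0.32909305 0.12611007]
```

View pics/side16.png

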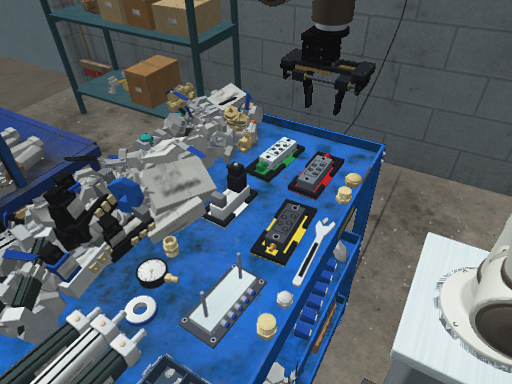

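The side view shows all four pieces seated: valve at (230,205), flow-control plate at (287,225), regulator at (277,152) and shut-off at (317,172). The gauge at (152,270) is untouched and the gripper is clear of everything.

```bash
python3 -c "
from h import *
print(env.hand_in())"
```

```text
the job is handed in; nothing more can be done
None
```

The stack is apart and the job is handed in: all four pieces measured flat and fully down in their trays and the gauge untouched, with the valve laid the other way round to clear a slab over the white tray and the regulator plate let go about 4 mm above its floor; the verdict itself was not shown.

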